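# Pack the wedges head to tail and clip the drift across the tray

### The job

Put the wedge set away. Carry on the head-to-tail pattern in the tray with the two loose wedges, lying as the first two do, and slide them up so that all four make one tight, square-ended block against the back rail; then snap the octagonal steel drift fully down into the two spring clips across the tray's mouth. Leave everything else on the bench where it is, the straight packing block too.

Things in the scene. Friction and masses are not known exactly. Their poses are not given: they have to be found in the camera images.
- wedge_a_mid (a point): loose hardwood wedge on its side on the bench: 140 mm long, 38 mm high, from above a trapezium: head 40 mm, toe 14 mm thick, one long face flat (square to the ends), the other sloping 10.5 deg. Point: mid-length, mid-height, midway between the long faces (27 mm apart there). Axes: x toe to head along the flat face, which is at y = -13.5 mm; z up
- wedge_a_head (a point): wedge_a: point in the middle of the head (thick end face, 40 mm wide), half-way up. Sloping face: on wedge_a's +y side, at y = 0.5 mm at the toe and 26.5 mm at the head. Mass 0.11 kg, give or take 40 percent; smooth wood
- wedge_b_mid (a point): second loose wedge on the bench, same size, point and axes as wedge_a; either loose wedge may take either place
- wedge_b_head (a point): wedge_b: point in the middle of the head (thick end face, 40 mm wide), half-way up
- wedge_c_mid (a point): first wedge in the tray at the start, same size, point and axes as wedge_a: flat face against the back rail, head to the left seen from the mouth (tray +y)
- wedge_c_head (a point): wedge_c: point in the middle of the head (thick end face, 40 mm wide), half-way up
- wedge_d_mid (a point): second wedge in the tray at the start, same size, point and axes as wedge_a: sloping face against wedge_c's sloping face, head to the right (tray -y), flat face towards the mouth. wedge_c and wedge_d start with gaps of 1 to 3 mm behind them and slide a little when pushed
- wedge_d_head (a point): wedge_d: point in the middle of the head (thick end face, 40 mm wide), half-way up
- wedge_a: wedge_a itself; origin on the underside, 19 mm below its _mid point
- wedge_b: wedge_b itself, origin likewise
- pack_back (a point): middle of the tray's back rail, inner face, on the tray's floor (6 mm above the bench). x from mouth to back (mouth faces the robot), y left seen from the mouth, z up. Packed tight, four wedges head to tail (flat to flat, slope to slope) are 108 mm deep: _mid points at x = -13.5, -40.5, -67.5, -94.5 mm, y = 0 +-5, z = 19, heads left, right, left, right
- tray: wedge tray fixed to the bench: grey painted plywood board 214 mm deep x 178 wide x 6 thick, origin under its centre, 93 mm in front of pack_back, same axes. Rails 14 mm thick, 18 mm above the floor, at the back and both sides; a wedge stands 20 mm proud of them. Packed wedges leave no room for fingers between them: set down with a gap, then push
- mouth (a point): middle of the floor's front edge at the open mouth, 200 mm in front of pack_back, same axes. No lip; wedges slide on the floor. The side rails' inner faces are at y = +-75 mm (10 mm more than a wedge's length between them) and run from the back to 158 mm in front of pack_back; before that the floor is bare
- clip_seat (a point): home of the drift's middle: on the clips' axis midway between the two, 32 mm above the floor (38 mm above the bench), 144 mm in front of pack_back (36 mm from the finished pack's face), same axes. The drift lies along y in both clips, across the mouth. Press it straight down past the lips; it then rests on the clips' feet 10 mm below the axis
- clip_left (a point): axis of the left spring clip, on top of the left side rail, 82 mm to the left of clip_seat; the right one is at -82 mm. Steel strip, 11 mm wide, open upwards, with two sprung jaws: lips 14 mm apart 9 mm above the axis, flaring out to 26 mm at 15 mm above it. They yield sideways; a push of about 10 N (7 to 18 N) besides its 5 N weight takes the drift past
- drift_mid (a point): steel drift lying on the bench: plain straight octagonal bar 200 mm long, 20 mm across the flats, lying on a flat, 0.5 kg. Point: its centre, 10 mm above the bench. Axes: x along the bar (either way round will do), z up
- drift: the drift itself; origin on its underside, 10 mm below drift_mid
- packer_mid (a point): bystander: straight packing block of the same wood, a plain oblong 140 x 30 x 38 mm with no taper, lying among the wedges; not part of the set, leave alone. Point: its centre
- tape: bystander: roll of black tape, 104 mm across, 48 mm high, lying flat
- tub: bystander: clear plastic tub with small parts, 100 mm across, 62 mm high
- grease_jar: bystander: white plastic jar with a black lid, 72 mm across, 66 mm high
- spanner: bystander: steel spanner, 190 mm long, lying flat
Mind the look-alikes: they are no part of the job. What is shaped like the part that bears wedge_d_mid but pink or red is not meant.

How it is judged (in metres and radians):
On the way, in this order (a step that is already met when the one before it is completed fails the run):
1. both loose wedges lie packed head to tail in the tray, the block of four tight against the back rail ((((x of wedge_a_mid in the frame of pack_back between -0.0735 and -0.0615 m and y of wedge_a_mid in the frame of pack_back between -0.008 and 0.008 m and z of wedge_a_mid in the frame of pack_back between 0.015 and 0.023 m and angle between wedge_a_mid's own z axis and vertical below 0.06 rad and angle between the x axis of wedge_a_mid and the y axis of pack_back, either way round below 0.06 rad and y of wedge_a_head in the frame of pack_back above 0 m) and (x of wedge_b_mid in the frame of pack_back between -0.1005 and -0.0885 m and y of wedge_b_mid in the frame of pack_back between -0.008 and 0.008 m and z of wedge_b_mid in the frame of pack_back between 0.015 and 0.023 m and angle between wedge_b_mid's own z axis and vertical below 0.06 rad and angle between the x axis of wedge_b_mid and the y axis of pack_back, either way round below 0.06 rad and y of wedge_b_head in the frame of pack_back below 0 m)) or ((x of wedge_b_mid in the frame of pack_back between -0.0735 and -0.0615 m and y of wedge_b_mid in the frame of pack_back between -0.008 and 0.008 m and z of wedge_b_mid in the frame of pack_back between 0.015 and 0.023 m and angle between wedge_b_mid's own z axis and vertical below 0.06 rad and angle between the x axis of wedge_b_mid and the y axis of pack_back, either way round below 0.06 rad and y of wedge_b_head in the frame of pack_back above 0 m) and (x of wedge_a_mid in the frame of pack_back between -0.1005 and -0.0885 m and y of wedge_a_mid in the frame of pack_back between -0.008 and 0.008 m and z of wedge_a_mid in the frame of pack_back between 0.015 and 0.023 m and angle between wedge_a_mid's own z axis and vertical below 0.06 rad and angle between the x axis of wedge_a_mid and the y axis of pack_back, either way round below 0.06 rad and y of wedge_a_head in the frame of pack_back below 0 m))) and x of wedge_c_mid in the frame of pack_back between -0.0195 and -0.0075 m and y of wedge_c_mid in the frame of pack_back between -0.008 and 0.008 m and z of wedge_c_mid in the frame of pack_back between 0.015 and 0.023 m and angle between each of wedge_c_mid, wedge_d_mid's own z axis and vertical below 0.06 rad and angle between the x axis of each of wedge_c_mid, wedge_d_mid and the y axis of pack_back, either way round below 0.06 rad and y of wedge_c_head in the frame of pack_back above 0 m and x of wedge_d_mid in the frame of pack_back between -0.0465 and -0.0345 m and y of wedge_d_mid in the frame of pack_back between -0.008 and 0.008 m and z of wedge_d_mid in the frame of pack_back between 0.015 and 0.023 m and y of wedge_d_head in the frame of pack_back below 0 m), for 0.2 s.
2. the drift is snapped down into both clips (x of drift_mid in the frame of clip_seat between -0.004 and 0.004 m and y of drift_mid in the frame of clip_seat between -0.01 and 0.01 m and z of drift_mid in the frame of clip_seat between -0.0035 and 0.0035 m and angle between the x axis of drift_mid and the y axis of clip_seat, either way round below 0.05 rad), for 0.2 s.
At the end, for the whole second after the job is handed in: Four wedges flat on the tray floor, heads left, right, left, right from the back, each within 6 mm of its place in a tight block and 0.06 rad of square; drift in both clips, middle within 4 mm across, 3.5 mm in height, 10 mm along, parallel within 0.05 rad; all at rest; bystanders not moved (all of step 1 and all of step 2 and linear speed of each of wedge_a, wedge_b, drift below 0.02 m/s); the robot touches nothing.
It fails at once if a bystander is shifted by more than 30 mm (distance of any of packer_mid, tape, tub, grease_jar, spanner from where it was at the start of the episode above 0.03 m).
It also fails if it takes over 72 s, if anything falls off the work surface, if the arm or the gripper's body presses on something with over 40 N, if the wrist force passes 120 N, or if a joint passes its speed limit or range.

### The arm

A 6-joint arm with a two-finger parallel gripper is mounted at the origin on the work surface. World frame = base frame: x ahead of the robot, y to its left, z up, the work surface at z = 0. Lengths are in m, angles in degrees, forces in N, time in s.
With the tool pointing down it reaches from about 0.3 to 0.75 m from the base axis. Payload 8.5 kg.
Tool frame: the origin (TCP) lies between the finger pads; the fingertips stand ahead of it and the grasp point (between the pads) lies 8 mm behind it (env.tcp_to_tips is the z of the fingertips in the tool frame, in m); z points along the fingers, x is the direction in which the jaws open and shut, and the axes are right-handed (so a half turn about z gives the same grasp; the last joint's range is limited). The gripper opens to 85 mm and grips with 20 to 120 N. Pads are 22 mm wide; open, the fingers measure 114 mm over their backs; the gripper's body (76 mm by 85 mm) begins 54 mm behind the grasp point. The pads swing forward as they close: fully open they stand 13 mm farther back than shut.
Start: joints at [-81.721, 21.807, 74.336, -0, 83.858, -12.336], TCP at [0.194, -0.515, 0.21] pointing down, gripper open.
Joint ranges: [-178.18, 178.18], [-50.72, 133.34], [12.68, 142.11], [-81.47, 261.47], [9.98, 163.14], [-165.26, 165.26]. Speed limits (degrees/s): [136.94, 136.94, 180, 180, 180, 180].

### API

Orientations are given as a 3x3 rotation matrix whose columns are the frame's x, y, z axes.
In Python, from rig import observe, viewer, env gives the robot as it stands.
- The arm moves only by the tool jog_arm, never from a script. Its arguments are lists of equal length, an entry for each row: "dr": the turn, a rotation vector about the tool's x, y, z in rad, a list of three; "slide": the shift along the tool's x, y, z in m, a list of three; "gripper": the opening, from -1 (shut) to 1 (fully open), so that 0 is half open. In form: {"dr": [[rx, ry, rz], ...], "slide": [[dx, dy, dz], ...], "gripper": [gripper, ...]}. A call has exactly 10 rows; each row shifts and turns the commanded pose from where the row before left it, along the tool's axes as they then stand; what a row does not reach is not made up. A row lasts 1/10 s, in which the tool goes at most 50 mm and 8.59 degrees, less where a joint would pass 70% of its speed; a pose out of reach is approached as far as the arm can. A call is refused whole if a number of a shift passes 0.05 or a number of a turn 0.15, either way. A call with a gripper value outside its range is refused whole. The fingers move at their own pace and stop on an object; "force" is the grip in N (left out, the last holds). Time passes only in rows, so rows that do not move let the fingers close, or fill a call up. It gives the time, the measured TCP pose, the force and the opening at its end, in the units of the state.
- observe(): the state, without advancing time (a new reading comes with each control period).
- viewer.get_image(name): name is "scene" or "top"; returns a dict with "pixels" (420x560x3 uint8, blue, green, red), "camera_matrix" (3x3 intrinsics, pixels), "R" (3x3) and "t" (3): a world point X has camera coordinates R X + t. Camera axes: x right, y down, z forward; pixel columns grow to the right and rows downward; lengths in m; the calibration is good to about 2 mm. A picture is of the moment at which its call begins. There is no depth.
- env.close_job(): hands the job in, once; it reports no verdict.
The state is a dict: "time_s": time; "q": joint angles; "qvel": joint speeds; "joint_efforts": joint torques, N m; "position": TCP position; "tool_rot": TCP orientation; "ft_force": force on the tool from outside, world axes, zero at the start; "wrist_torque": the same for the moment, N m; "grip_width": finger opening in m.
Only numpy, scipy, OpenCV 4.12 (cv2) and the standard library are available. Lean on these libraries where they do the work, as an engineer would, in place of code of your own. Each camera call takes 0.05 s, during which the arm holds its last target.

## Working session

There is one attempt and no reset: what is moved stays moved. The work goes in short steps, Python scripts to look and compute and a tool call to move; the robot and the scene stay as the last step left them, time stands still between calls to the robot, and variables do not carry over. Pictures are saved under pics/ and viewed, and the job is handed in when it is done.

Besides the shell and the picture viewer there is one more tool, called after "Request:" as a command line: name --argument value ..., lists and objects as JSON in quotes. jog_arm: Moves the arm, as the interface text tells. Its arguments: {"type":"object","properties":{"dr":{"type":"array","items":{"type":"array","items":{"type":"number"}}},"slide":{"type":"array","items":{"type":"array","items":{"type":"number"}}},"gripper":{"type":"array","items":{"type":"number"}},"force":{"type":"number"}},"required":["dr","slide","gripper"]}

```bash
ls; mkdir -p pics
python3 - <<'E'
from rig import observe, viewer, env
import cv2,numpy as np
s=observe();print(s['time_s'],s['position'],s['grip_width'],env.tcp_to_tips);print(np.round(s['tool_rot'],3))
for n in('scene','top'):
    d=viewer.get_image(n);cv2.imwrite(f'pics/{n}0.png',d['pixels']);print(n,d['camera_matrix'],d['R'],d['t'])
    np.savez(f'{n}0.npz',**d)
E
```

```text
pics
0.0 [ 0.19361085 -0.51444392  0.20969255] 0.08571117310255662 0.011
[[ 0.352 -0.936 -0.   ]
 [-0.936 -0.352  0.002]
 [-0.001 -0.    -1.   ]]
scene [[522.7320623    0.         264.3174885 ]
 [  0.         522.7320623  205.80595872]
 [  0.           0.           1.        ]] [[ 0.58895463  0.80788359 -0.02136692]
 [ 0.45407051 -0.35266136 -0.8181992 ]
 [-0.668545    0.47218012 -0.57453765]] [-0.25713551 -0.19719519  1.9025208 ]
top [[412.65847753   0.         279.94329014]
 [  0.         412.65847753 202.29446681]
 [  0.           0.           1.        ]] [[-0.01503423 -0.99980192  0.01304192]
 [-0.99546806  0.01374159 -0.09409844]
 [ 0.09390059 -0.01439751 -0.99547747]] [-0.061247    0.5085412   1.30589114]
```

View pics/scene0.png

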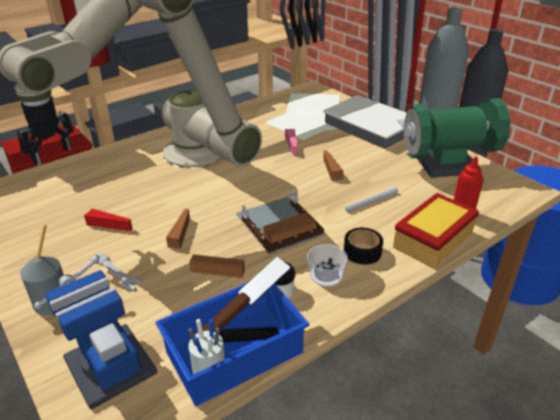

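View pics/top0.png

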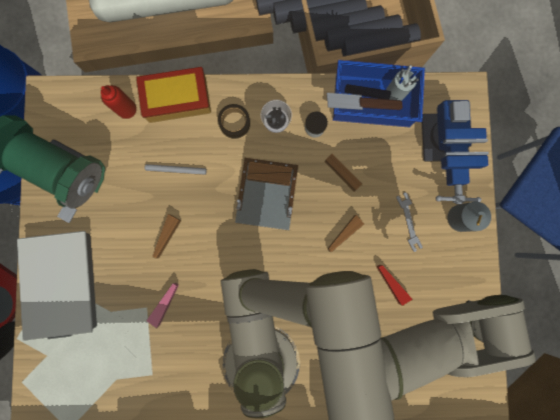

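The top view shows the loose wedges at about (345,232) and (166,235), the packer at (343,172), the drift at (176,168), and the tray at (267,194). The red and pink look-alikes are at (394,283) and (163,304). I'll zoom in next.

Run:
```python
import cv2,numpy as np
t=cv2.imread('pics/top0.png');s=cv2.imread('pics/scene0.png')
f=lambda im,x,y,w,h,k:cv2.resize(im[y:y+h,x:x+w],None,fx=k,fy=k,interpolation=cv2.INTER_CUBIC)
cv2.imwrite('pics/t1.png',f(t,130,145,260,125,3))
cv2.imwrite('pics/t2.png',f(t,225,150,85,85,7))
cv2.imwrite('pics/s1.png',f(s,150,140,260,150,3))
hsv=cv2.cvtColor(t,cv2.COLOR_BGR2HSV)
for p in [(345,232),(166,235),(343,172),(267,172),(300,250),(200,210),(265,200),(176,168),(394,283),(163,304),(270,185)]:print(p,hsv[p[1],p[0]])
```

```text
(345, 232) [ 14 144 122]
(166, 235) [ 15 140 120]
(343, 172) [ 14 138  85]
(267, 172) [ 15 129  75]
(300, 250) [ 19  97 168]
(200, 210) [ 18  98 162]
(265, 200) [ 85  14 112]
(176, 168) [  0   0 131]
(394, 283) [  2 192 153]
(163, 304) [173  99 131]
(270, 185) [ 83  18 114]
```

View pics/t1.png

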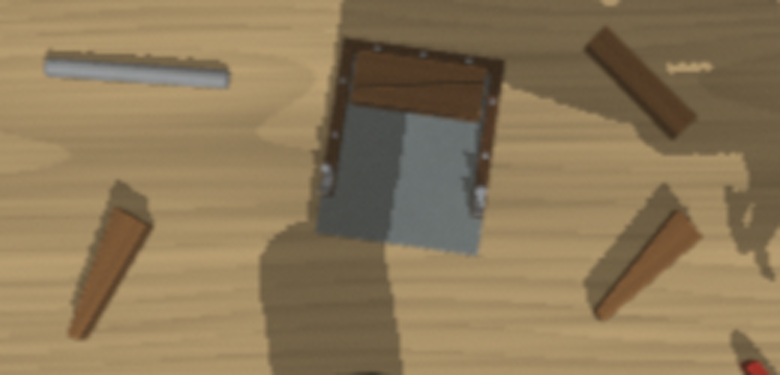

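View pics/t2.png

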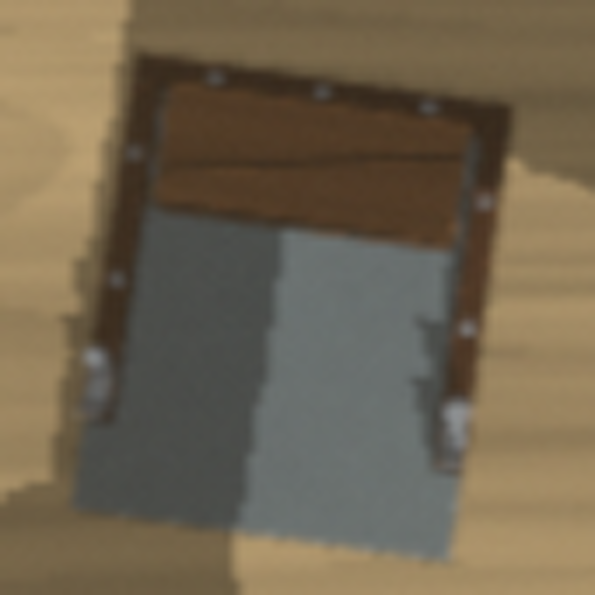

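View pics/s1.png

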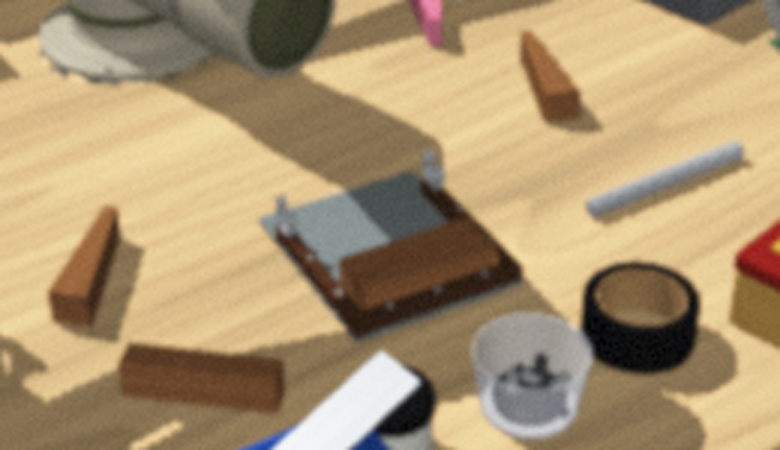

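```bash
cat > h.py <<'E'
import cv2,numpy as np
def load(n):
    return dict(np.load(n+'.npz'))
def ray(d,uv,z):
    uv=np.atleast_2d(uv).astype(float);K=d['camera_matrix'];R=d['R'];t=d['t']
    v=np.c_[uv,np.ones(len(uv))]@np.linalg.inv(K).T@R
    C=-R.T@t
    return C+v*((z-C[2])/v[:,2])[:,None]
def proj(d,X):
    X=np.atleast_2d(X);c=X@d['R'].T+d['t'];p=c@d['camera_matrix'].T;return p[:,:2]/p[:,2:]
E
python3 - <<'E'
from h import *
t=load('top0');im=t['pixels']
K=8
tiles=[]
for n,(x,y,w,h) in dict(L=(148,205,37,60),R=(322,205,46,50),P=(320,148,46,48),D=(140,155,72,28)).items():
    c=cv2.resize(im[y:y+h,x:x+w],None,fx=K,fy=K,interpolation=cv2.INTER_CUBIC)
    cv2.imwrite(f'pics/c_{n}.png',c)
    hs=cv2.cvtColor(c,cv2.COLOR_BGR2HSV);print(n,c.shape)
E
python3 - <<'E'
import cv2,numpy as np
a=[cv2.imread(f'pics/c_{n}.png') for n in 'LR']
b=np.zeros((480,700,3),np.uint8);b[:480,:296]=a[0];b[:400,310:678]=a[1];cv2.imwrite('pics/lr.png',b)
E
```

```text
L (480, 296, 3)
R (400, 368, 3)
P (384, 368, 3)
D (224, 576, 3)
```

View pics/lr.png

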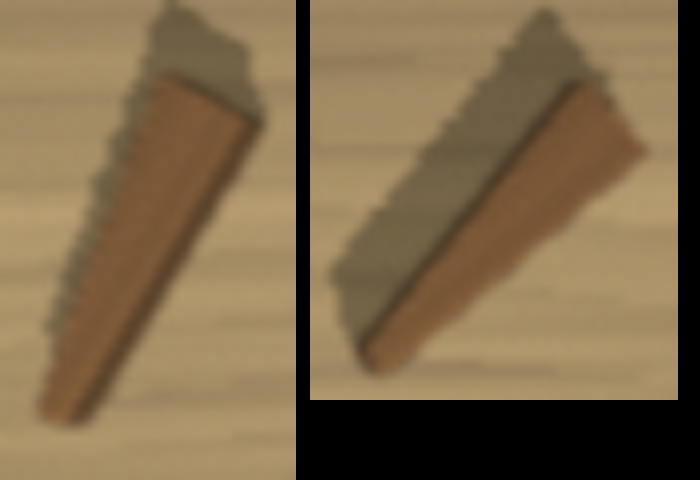

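View pics/c_D.png

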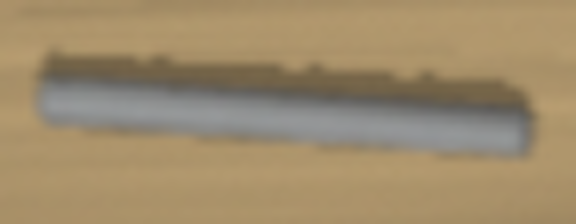

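The left wedge's head is up (crop edge (160,73) to (252,120)). The right wedge's head is upper right ((575,82) to (648,150)). The top faces are lit and the sides dark.

```bash
cat > m.py <<'E'
from h import *
def face(d,box,lo,hi,z,K=8,eps=0.02,n=None):
    x,y,w,h=box
    c=cv2.resize(d['pixels'][y:y+h,x:x+w],None,fx=K,fy=K,interpolation=cv2.INTER_CUBIC)
    hs=cv2.cvtColor(c,cv2.COLOR_BGR2HSV)
    m=cv2.inRange(hs,np.array(lo),np.array(hi));m=cv2.morphologyEx(m,cv2.MORPH_OPEN,np.ones((7,7)));m=cv2.morphologyEx(m,cv2.MORPH_CLOSE,np.ones((9,9)))
    cs,_=cv2.findContours(m,cv2.RETR_EXTERNAL,cv2.CHAIN_APPROX_NONE)
    k=max(cs,key=cv2.contourArea)
    q=cv2.approxPolyN(k,4,ensure_convex=True).reshape(-1,2).astype(float)
    uv=(k.reshape(-1,2)+.5)/K-.5+[x,y]; quv=(q+.5)/K-.5+[x,y]
    return uv,quv,q,m,c
if __name__=='__main__':
    t=load('top0')
    C=-t['R'].T@t['t'];print('cam',C)
    hand=dict(L=[(160,73),(252,120),(78,422),(40,410)],R=[(265,82),(338,150),(82,374),(58,345)])
    for n,b in dict(L=(148,205,37,60),R=(322,205,46,50)).items():
        uv,quv,q,m,c=face(t,b,(8,118,95),(17,200,255),.038)
        cv2.polylines(c,[q.astype(int).reshape(-1,1,2)],True,(0,255,0),1);cv2.imwrite(f'pics/q_{n}.png',c)
        for lab,Q in(('auto',quv),('hand',(np.array(hand[n])+.5)/8-.5+b[:2])):
            P=ray(t,Q,.038)[:,:2]
            print(n,lab,np.round(P,4).tolist(),'sides',np.round(np.linalg.norm(P-np.roll(P,-1,0),axis=1)*1000,1))
    a=[cv2.imread(f'pics/q_{n}.png') for n in 'LR']
    b=np.zeros((480,700,3),np.uint8);b[:480,:296]=a[0];b[:400,310:678]=a[1];cv2.imwrite('pics/lrq.png',b)
E
python3 m.py
```

```text
cam [ 0.38269177 -0.04942145  1.34863693]
L auto [[0.457, 0.252], [0.3312, 0.3198], [0.3439, 0.3368], [0.4777, 0.2885]] sides [142.9  21.2 142.2  42. ]
L hand [[0.475, 0.2885], [0.4558, 0.252], [0.3382, 0.3191], [0.3431, 0.334]] sides [ 41.2 135.4  15.7 139.5]
R auto [[0.4346, -0.3343], [0.3458, -0.2259], [0.3569, -0.2167], [0.4669, -0.3115]] sides [140.2  14.4 145.1  39.5]
R hand [[0.4629, -0.3061], [0.4354, -0.3344], [0.3485, -0.23], [0.36, -0.2208]] sides [ 39.4 135.9  14.7 133.7]
```

View pics/lrq.png

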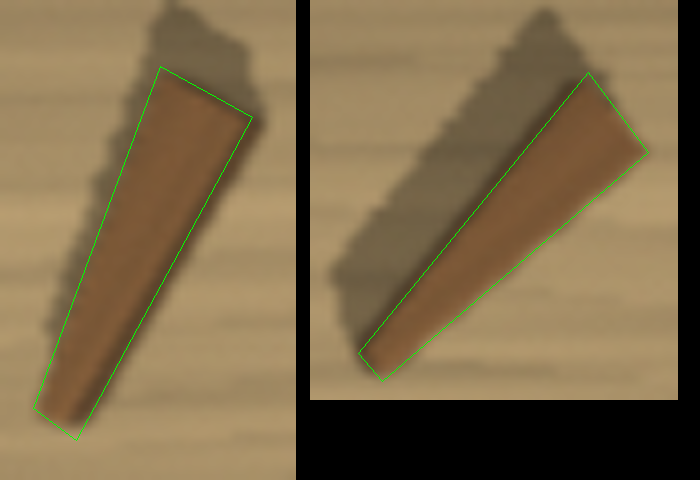

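Run:
```python
from h import *
from m import face
t=load('top0');s=load('scene0')
cv=lambda p,k,o:(np.array(p)+.5)/k-.5+np.array(o)
fb=ray(t,cv([(75,508),(448,560)],7,(225,150)),.006)
rb=ray(t,cv([(138,57),(513,105)],7,(225,150)),.024)
print('front L,R',np.round(fb,4),np.linalg.norm(fb[0]-fb[1]));print('rear',np.round(rb,4),np.linalg.norm(rb[0]-rb[1]))
for a,b in((fb[1],fb[0]),(rb[1],rb[0])):
    d=b-a;print('y axis ang',np.degrees(np.arctan2(d[1],d[0])))
fm=fb.mean(0);rm=rb.mean(0);d=rm-fm;print('x ang',np.degrees(np.arctan2(d[1],d[0])),'depth',np.linalg.norm(d[:2]))
# grey mask on upscaled: board
uv,quv,q,m,c=face(t,(140,155,72,28),(0,0,90),(179,45,255),.015)
rect=cv2.minAreaRect(uv.astype(np.float32));print('drift rect',rect)
P=ray(t,uv,.012)[:,:2].astype(np.float32);print('drift',cv2.minAreaRect(P))
# scene crops
im=s['pixels'];cv2.imwrite('pics/st.png',cv2.resize(im[180:260,230:330],None,fx=7,fy=7,interpolation=cv2.INTER_CUBIC))
```

```text
front L,R [[ 0.4466  0.0772  0.006 ]
 [ 0.4199 -0.0955  0.006 ]] 0.17480079444931648
rear [[ 0.6549  0.0453  0.024 ]
 [ 0.6301 -0.1287  0.024 ]] 0.1757567433433436
y axis ang 81.2373378077405
y axis ang 81.88780315147193
x ang -8.84902772530057 depth 0.21180452318058846
drift rect ((175.006591796875, 168.96693420410156), (61.521968841552734, 6.14236307144165), 3.953179121017456)
drift ((0.6228896379470825, 0.27246081829071045), (0.20070303976535797, 0.020279763266444206), 85.25948333740234)
```

View pics/st.png

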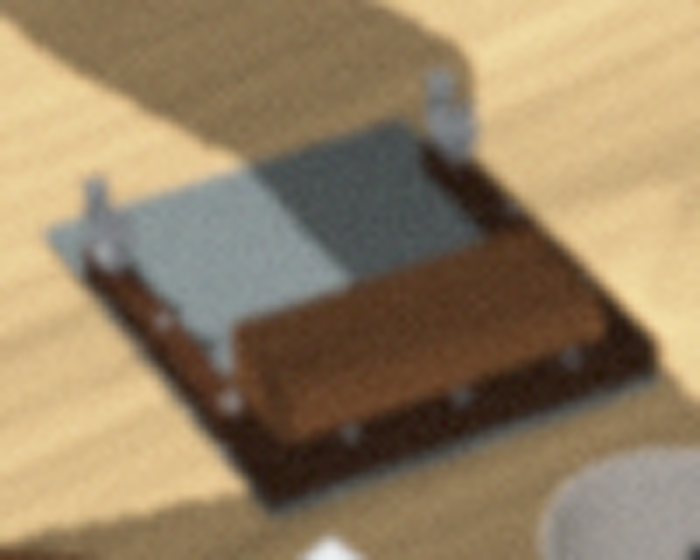

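Run:
```python
from h import *
t=load('top0');s=load('scene0')
cv=lambda p,k,o:(np.array(p)+.5)/k-.5+np.array(o)
S=np.vstack([ray(s,cv([(400,122),(48,235)],7,(230,180)),.006),ray(s,cv([(657,382),(272,514)],7,(230,180)),.003)])
print('FL FR RL RR',np.round(S[:,:2],4).tolist(), S[:,:2].mean(0))
d=S[0]-S[1]+S[2]-S[3];print(np.degrees(np.arctan2(d[1],d[0])),np.linalg.norm(d)/2)
d=S[2]+S[3]-S[0]-S[1];print(np.degrees(np.arctan2(d[1],d[0])),np.linalg.norm(d)/2)
# predicted with frame
a=np.radians(-8.6);R=np.array([[np.cos(a),-np.sin(a)],[np.sin(a),np.cos(a)]])
c=np.array([.5379,-.0254])
T=lambda x,y,z:np.r_[c+R@[x+.093,y],z]
print('pack_back',T(0,0,0),'mouth',T(-.2,0,0),'clip seat',T(-.144,0,.038))
# clip tops at z=.053, x -144, y +-82
for y in(.082,-.082):
    print('clip',y,[ (np.round((proj(t,T(-.144+e,y,z))[0]-[225,150]+.5)*7-.5,0).tolist(), np.round((proj(s,T(-.144+e,y,z))[0]-[230,180]+.5)*7-.5,0).tolist()) for e,z in((-.013,.053),(.013,.053),(0,.026))])
for nm,pts in dict(L=[[.40275,.2989]],R=[[.4014,-.2724]]).items(): print(nm,[np.round(proj(s,np.r_[p,z])[0]) for p in pts for z in(0,.038)])
# wedge c/d block check: top face front corners in top crop z=.044
print(np.round((ray(t,cv([(160,210),(452,248)],7,(225,150)),.044)[:,:2]-T(0,0,0)[:2])@R,4))
print(np.round((ray(t,cv([(165,85),(472,125)],7,(225,150)),.044)[:,:2]-T(0,0,0)[:2])@R,4))
```

```text
FL FR RL RR [[0.4464, 0.0799], [0.4216, -0.0928], [0.655, 0.0488], [0.6262, -0.1243]] [ 0.53730547 -0.02209004]
81.19463856626403 0.1749977877274458
-8.604985531050598 0.20897675421896203
pack_back [ 0.62985434 -0.03930679  0.        ] mouth [ 0.43210307 -0.00939972  0.        ] clip seat [ 0.48747342 -0.0177737   0.038     ]
clip 0.082 [([91.0, 413.0], [432.0, 85.0]), ([100.0, 356.0], [462.0, 114.0]), ([101.0, 390.0], [446.0, 152.0])]
clip -0.082 [([453.0, 462.0], [88.0, 192.0]), ([461.0, 405.0], [116.0, 224.0]), ([455.0, 438.0], [105.0, 261.0])]
L [array([330., 171.]), array([330., 161.])]
R [array([181., 234.]), array([179., 223.])]
[[-0.0603  0.0653]
 [-0.0595 -0.0688]]
[[-0.0029  0.0713]
 [-0.002  -0.0704]]
```

```bash
cat > plan.py <<'E'
import numpy as np,sys
from rig import observe
def plan(x,y,z,phi,n=10,dig=3):
    s=observe();p=s['position'];R=s['tool_rot'];f0=np.degrees(np.arctan2(R[1,0],R[0,0]))
    d=(phi-f0+180)%360-180; tz=-np.radians(d)/n
    tz=round(tz,3)
    pos=np.array(p,float);f=np.radians(f0);rows=[]
    for i in range(n):
        want=p+(np.array([x,y,z])-p)*(i+1)/n; e=want-pos
        c,q=np.cos(f),np.sin(f)
        sl=np.round([c*e[0]+q*e[1],q*e[0]-c*e[1],-e[2]],dig)
        rows.append(sl.tolist());pos=pos+[c*sl[0]+q*sl[1],q*sl[0]-c*sl[1],-sl[2]]
        f-=tz
    print('t',s['time_s'],'from',np.round(p,4),'phi',round(f0,2),'w',round(s['grip_width'],4),'F',np.round(s['ft_force'],1),'dphi',round(d,2),'tilt',np.round(R[:2,2],4));print('tz',tz);print(rows)
if __name__=='__main__': plan(*map(float,sys.argv[1:5]),n=int(sys.argv[5]) if len(sys.argv)>5 else 10)
E
python3 plan.py .4014 -.2724 .12 -135
```

```text
t 0.1 from [ 0.1936 -0.5145  0.2098] phi -69.39 w 0.0855 F [ 0.8  0.  -0.1] dphi -65.61 tilt [-0.0002  0.0013]
tz 0.115
[[-0.015, -0.028, 0.009], [-0.019, -0.026, 0.009], [-0.021, -0.024, 0.009], [-0.024, -0.021, 0.009], [-0.026, -0.018, 0.009], [-0.028, -0.015, 0.009], [-0.03, -0.012, 0.009], [-0.031, -0.008, 0.009], [-0.031, -0.005, 0.009], [-0.032, -0.001, 0.009]]
```

Request:
jog_arm --dr '[[0,0,0.115],[0,0,0.115],[0,0,0.115],[0,0,0.115],[0,0,0.115],[0,0,0.115],[0,0,0.115],[0,0,0.115],[0,0,0.115],[0,0,0.115]]' --slide '[[-0.015,-0.028,0.009],[-0.019,-0.026,0.009],[-0.021,-0.024,0.009],[-0.024,-0.021,0.009],[-0.026,-0.018,0.009],[-0.028,-0.015,0.009],[-0.03,-0.012,0.009],[-0.031,-0.008,0.009],[-0.031,-0.005,0.009],[-0.032,-0.001,0.009]]' --gripper '[0.5,0.5,0.5,0.5,0.5,0.5,0.5,0.5,0.5,0.5]' --force 50

```text
time_s: 1.1
position: [0.4018, -0.2716, 0.1198]
tool_rot: [[-0.714, -0.7, -0.0], [-0.7, 0.714, 0.0], [-0.0, 0.0, -1.0]]
ft_force: [0.8, -0.5, -0.8]
grip_width: 0.0644
```

```bash
python3 plan.py .4014 -.2724 .022 -135 4
python3 - <<'E'
from rig import viewer
import cv2,numpy as np
for n in('scene','top'):
    d=viewer.get_image(n);np.savez(f'{n}1.npz',**d);cv2.imwrite(f'pics/{n}1.png',d['pixels'])
a=cv2.imread('pics/scene1.png')[100:310,100:380];cv2.imwrite('pics/s1c.png',cv2.resize(a,None,fx=2.7,fy=2.7))
E
```

```text
t 1.1 from [ 0.4018 -0.2716  0.1198] phi -135.56 w 0.0644 F [ 0.8 -0.5 -0.8] dphi 0.56 tilt [-0.0003  0.0003]
tz -0.002
[[0.0, -0.0, 0.024], [0.0, -0.0, 0.025], [0.001, -0.0, 0.024], [-0.0, -0.0, 0.025]]
```

View pics/s1c.png

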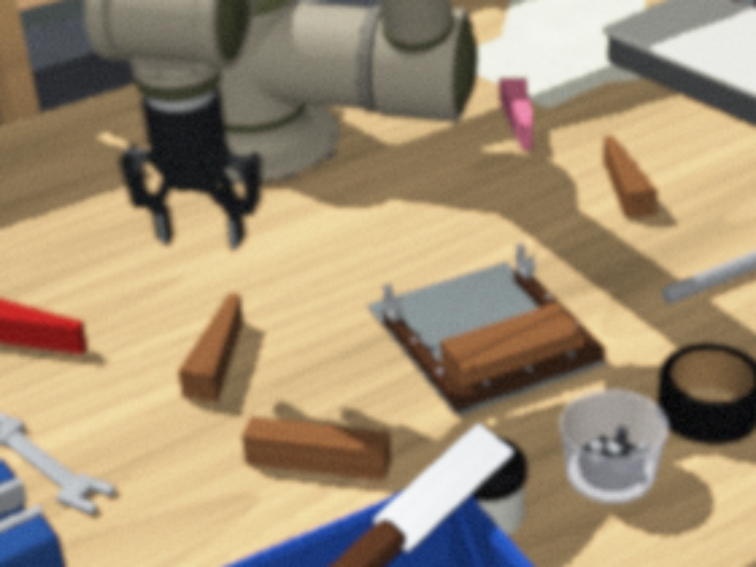

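View pics/top1.png

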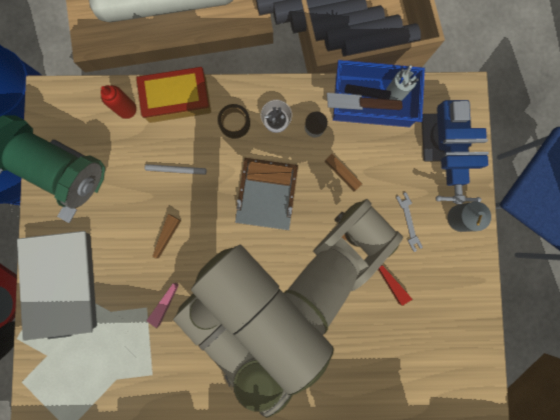

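The scene view shows the open gripper over the right wedge, with fingertips at about (200,240) above the wedge at (212,345). I'm descending and gripping.

Request:
jog_arm --dr '[[0,0,-0.003],[0,0,-0.003],[0,0,-0.003],[0,0,0],[0,0,0],[0,0,0],[0,0,0],[0,0,0],[0,0,0],[0,0,0]]' --slide '[[0.001,0,0.024],[0,0,0.025],[0,0,0.025],[0,0,0.024],[0,0,0],[0,0,0],[0,0,0],[0,0,0],[0,0,0],[0,0,0]]' --gripper '[0.5,0.5,0.5,0.5,0.5,-1,-1,-1,-1,-1]' --force 50

```text
time_s: 2.2
position: [0.4006, -0.2735, 0.0228]
tool_rot: [[-0.704, -0.71, 0.001], [-0.71, 0.704, -0.001], [0.0, -0.001, -1.0]]
ft_force: [0.6, 0.4, -0.1]
grip_width: 0.0003
```

Run:
```python
from h import *
from rig import viewer
d=viewer.get_image('scene');a=d['pixels'][180:270,130:250];cv2.imwrite('pics/g1.png',cv2.resize(a,None,fx=5,fy=5,interpolation=cv2.INTER_CUBIC))
```

```text
(no output)
```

View pics/g1.png

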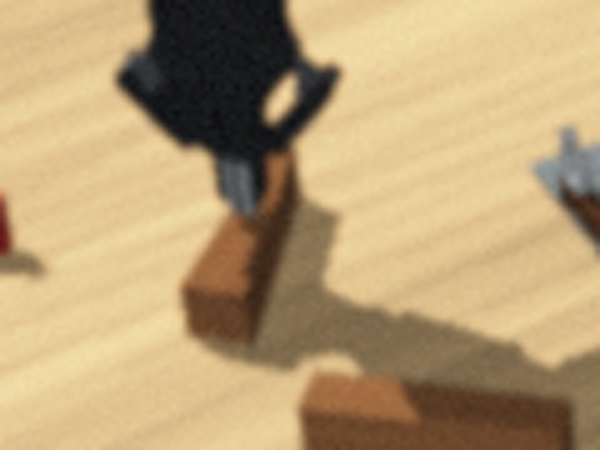

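Run:
```python
from h import *
from rig import observe,viewer
s=load('scene1')
p=np.array([.4018,-.2716,.1198]);xa=np.array([-.714,-.7,0])
# open 64mm: tips
for sg in(1,-1):
    for dz in(-.011,0,.008): print('open tips (s1c crop px)',sg,dz,np.round((proj(s,p+sg*.039*xa+[0,0,dz])[0]-100)*2.7))
p=np.array([.4006,-.2735,.0228])
for dz in(-.011,0,.008,.03,.062,.1): print('closed (g1 crop)',dz,np.round((proj(s,p+[0,0,dz])[0]-[130,180])*5))
o=observe();print(o['q'],o['position'],o['time_s'])
```

```text
open tips (s1c crop px) 1 -0.011 [170. 275.]
open tips (s1c crop px) 1 0 [169. 266.]
open tips (s1c crop px) 1 0.008 [168. 260.]
open tips (s1c crop px) -1 -0.011 [244. 281.]
open tips (s1c crop px) -1 0 [242. 272.]
open tips (s1c crop px) -1 0.008 [242. 265.]
closed (g1 crop) -0.011 [249. 254.]
closed (g1 crop) 0 [247. 238.]
closed (g1 crop) 0.008 [245. 227.]
closed (g1 crop) 0.03 [241. 196.]
closed (g1 crop) 0.062 [234. 150.]
closed (g1 crop) 0.1 [226.  94.]
[-4.83435859e+01  2.89447907e+01  9.95447853e+01 -8.04685420e-04
  5.14737298e+01  8.64125164e+01] [ 0.40057128 -0.2735036   0.02266051] 2.25
```

Run:
```python
from h import *
s=load('scene0');t=load('top0')
xa=np.array([.352,-.936,0]);p=np.array([.1936,-.5144,.2097])
for sg in(1,-1):print('tips scene',[np.round(proj(s,p+sg*.05*xa+[0,0,dz])[0]).tolist() for dz in(-.011,.008,.062)])
print('base scene',proj(s,[0,0,0]),'top',proj(t,[[0,0,0],[0,0,.3]]))
a=s['pixels'][60:200,0:140];b=s['pixels'][80:180,140:280]
cv2.imwrite('pics/i1.png',np.hstack([cv2.resize(a,None,fx=3,fy=3,interpolation=cv2.INTER_CUBIC),np.vstack([cv2.resize(b,None,fx=2.6,fy=2.6),np.zeros((160,364,3),np.uint8)])]))
```

```text
tips scene [[41.0, 181.0], [39.0, 175.0], [33.0, 157.0]]
tips scene [[71.0, 164.0], [70.0, 158.0], [65.0, 141.0]]
base scene [[193.6675514  151.62507969]] top [[260.58938565 362.99226965]
 [256.45400328 399.07291702]]
```

View pics/i1.png

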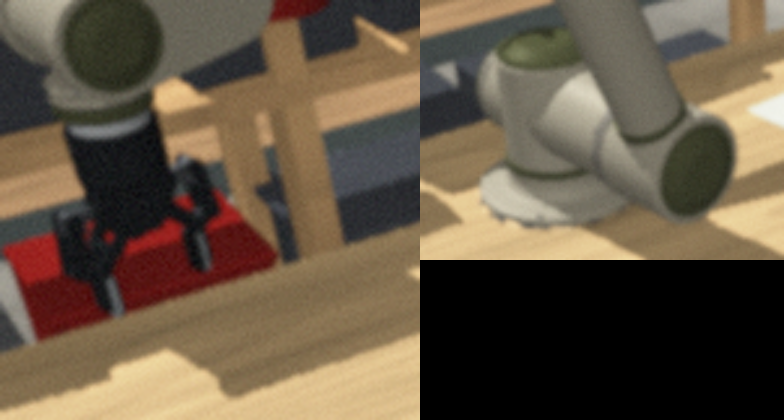

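Run:
```python
from h import *
from rig import viewer
t=load('top0')
print('top0 pred',proj(t,[[.1936,-.5144,z] for z in(.2,.27,.36,.45)]))
print('top1 pred',proj(t,[[.4018,-.2716,z] for z in(.11,.18,.27,.36)]))
d=viewer.get_image('top');np.savez('top2.npz',**d)
print('top2 pred',proj(t,[[.4006,-.2735,z] for z in(.012,.08,.2,.3)]))
k=lambda im,x,y:cv2.resize(im[y:y+100,x:x+100],None,fx=2.6,fy=2.6)
cv2.imwrite('pics/tt.png',np.hstack([k(t['pixels'],440,270),k(load('top1')['pixels'],300,180),k(d['pixels'],300,180)]))
```

```text
top0 pred [[444.93252781 307.94987458]
 [456.10574063 312.32016263]
 [472.82263483 318.85880501]
 [492.92990077 326.72355666]]
top1 pred [[348.50471991 233.78615369]
 [352.91636714 233.33792308]
 [359.4259663  232.67653711]
 [367.11477812 231.89534119]]
top2 pred [[343.69838069 234.69818834]
 [347.39113905 234.34562092]
 [354.96980505 233.62204509]
 [362.60413912 232.89315434]]
```

View pics/tt.png

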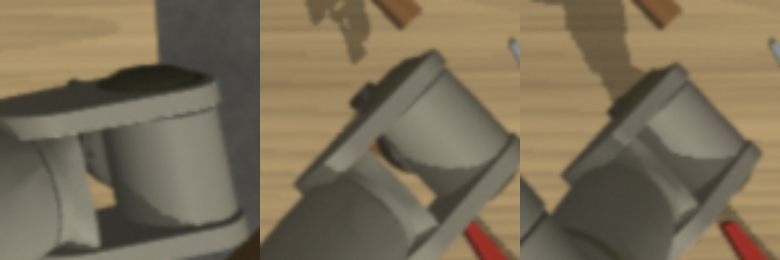

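Run:
```python
from h import *
s=load('scene1');t=load('top1')
def tri(us,ut):
    Ps=s['camera_matrix']@np.c_[s['R'],s['t']];Pt=t['camera_matrix']@np.c_[t['R'],t['t']]
    X=cv2.triangulatePoints(Ps,Pt,np.array(us,float).reshape(2,1),np.array(ut,float).reshape(2,1));X=(X[:3]/X[3]).ravel()
    print(us,ut,np.round(X,4),proj(s,X)-us,proj(t,X)-ut)
for us in((190,158),(192,162),(195,165)):
    for ut in((337,217),(341,216)): tri(us,ut)
# full shots bigger
cv2.imwrite('pics/big.png',np.hstack([cv2.resize(s['pixels'][60:200,110:230],None,fx=3.3,fy=3.3,interpolation=cv2.INTER_CUBIC),cv2.resize(t['pixels'][180:280,310:400],None,fx=4.4,fy=4.62,interpolation=cv2.INTER_CUBIC)]))
```

```text
(190, 158) (337, 217) [ 0.4396 -0.2261  0.2521] [[2.56082184e+00 2.99388394e-05]] [[3.5496309  1.85697237]]
(190, 158) (341, 216) [ 0.4442 -0.2318  0.2561] [[1.36843888 0.01257087]] [[1.88295662 1.00183385]]
(192, 162) (337, 217) [ 0.4417 -0.225   0.2407] [[1.77920283 0.00505615]] [[2.44096314 1.29734628]]
(192, 162) (341, 216) [ 0.4464 -0.2308  0.2449] [[0.57862765 0.00690966]] [[0.78798964 0.42596199]]
(195, 165) (337, 217) [ 0.4445 -0.2221  0.2318] [[0.61642569 0.00425826]] [[0.83669283 0.45527025]]
(195, 165) (341, 216) [ 0.4493 -0.228   0.2363] [[-0.59078779 -0.0094032 ]] [[-0.79594439 -0.44045737]]
```

View pics/big.png

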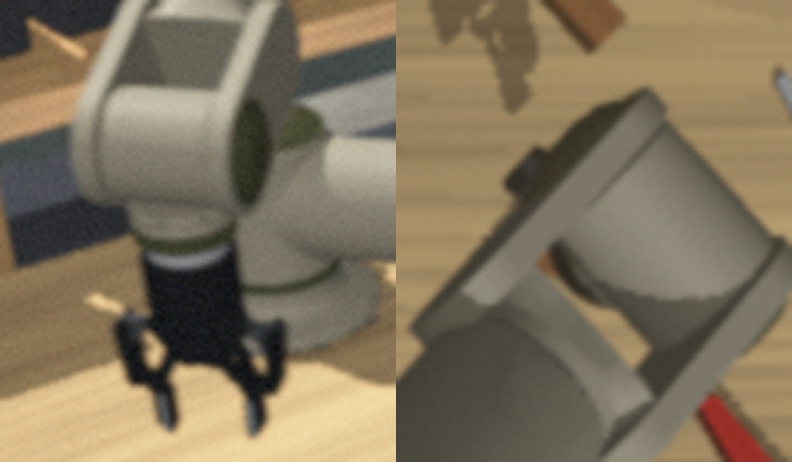

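The fingers shut on nothing. The images agree with this: the fingertips sit about 28 mm higher than the reported pose implies, just above the wedge's 38 mm top, though they are right sideways. I'll go deeper in small steps and watch the force.

Request:
jog_arm --dr '[[0,0,0],[0,0,0],[0,0,0],[0,0,0],[0,0,0],[0,0,0],[0,0,0],[0,0,0],[0,0,0],[0,0,0]]' --slide '[[0,0,-0.01],[0,0,0],[0,0,0],[0,0,0.006],[0,0,0.006],[0,0,0.006],[0,0,0.004],[0,0,0.003],[0,0,0.003],[0,0,0]]' --gripper '[0.5,0.5,0.5,0.5,0.5,0.5,0.5,0.5,0.5,0.5]'

```text
time_s: 3.3
position: [0.4004, -0.2733, 0.004]
tool_rot: [[-0.704, -0.71, -0.0], [-0.71, 0.704, 0.0], [-0.0, 0.001, -1.0]]
ft_force: [-0.7, -0.6, 0.5]
grip_width: 0.064
```

Run:
```python
from h import *
from rig import viewer
d=viewer.get_image('scene');a=d['pixels'][180:270,130:250];cv2.imwrite('pics/g2.png',cv2.resize(a,None,fx=5,fy=5,interpolation=cv2.INTER_CUBIC))
```

```text
(no output)
```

View pics/g2.png

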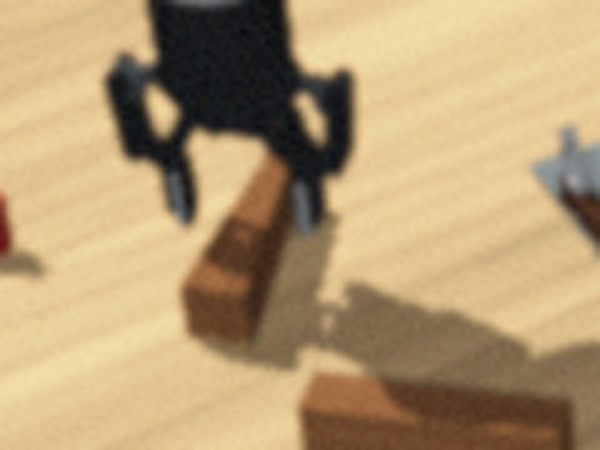

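The fingers now straddle the wedge, with tips at crop (183,222) and (305,232), i.e. about z≈30 mm. I'll lower 14 mm more and close.

Request:
jog_arm --dr '[[0,0,0],[0,0,0],[0,0,0],[0,0,0],[0,0,0],[0,0,0],[0,0,0],[0,0,0],[0,0,0],[0,0,0]]' --slide '[[0,0,0.004],[0,0,0.004],[0,0,0.004],[0,0,0.002],[0,0,0],[0,0,0],[0,0,0],[0,0,0],[0,0,0],[0,0,0]]' --gripper '[0.5,0.5,0.5,0.5,0.5,-1,-1,-1,-1,-1]' --force 50

```text
time_s: 4.35
position: [0.4006, -0.2735, -0.0093]
tool_rot: [[-0.704, -0.71, 0.0], [-0.71, 0.704, -0.0], [-0.0, -0.001, -1.0]]
ft_force: [-1.7, 1.3, 5.4]
grip_width: 0.027
```

Run:
```python
from h import *
from rig import viewer
d=viewer.get_image('scene');a=d['pixels'][180:270,130:250];cv2.imwrite('pics/g3.png',cv2.resize(a,None,fx=5,fy=5,interpolation=cv2.INTER_CUBIC))
```

```text
(no output)
```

View pics/g3.png

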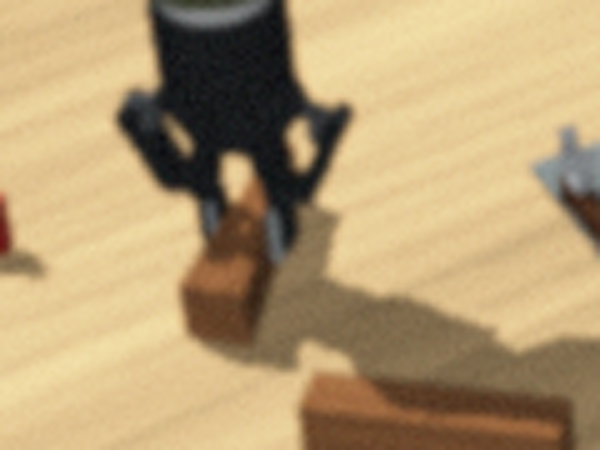

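The grip width is 27.0 mm, which matches mid-wedge. I'm lifting and turning.

Request:
jog_arm --dr '[[0,0,0],[0,0,0],[0,0,0],[0,0,-0.14],[0,0,-0.14],[0,0,-0.14],[0,0,-0.14],[0,0,-0.14],[0,0,-0.14],[0,0,-0.14]]' --slide '[[0,0,-0.03],[0,0,-0.045],[0,0,-0.045],[0,0,0],[0,0,0],[0,0,0],[0,0,0],[0,0,0],[0,0,0],[0,0,0]]' --gripper '[-1,-1,-1,-1,-1,-1,-1,-1,-1,-1]'

```text
time_s: 5.4
position: [0.4003, -0.2733, 0.1101]
tool_rot: [[0.203, -0.979, -0.0], [-0.979, -0.203, 0.0], [-0.0, 0.0, -1.0]]
ft_force: [-0.1, -0.6, -0.9]
grip_width: 0.0274
```

```bash
python3 plan.py .5308 -.0230 .07 -3.05
```

```text
t 5.4 from [ 0.4003 -0.2733  0.1101] phi -78.28 w 0.0274 F [-0.1 -0.6 -0.9] dphi 75.23 tilt [-0.0004  0.0004]
tz -0.131
[[-0.022, -0.018, 0.004], [-0.019, -0.02, 0.004], [-0.017, -0.023, 0.004], [-0.013, -0.025, 0.004], [-0.01, -0.027, 0.004], [-0.006, -0.027, 0.004], [-0.003, -0.028, 0.004], [0.001, -0.028, 0.004], [0.004, -0.028, 0.004], [0.008, -0.027, 0.004]]
```

Request:
jog_arm --dr '[[0,0,-0.131],[0,0,-0.131],[0,0,-0.131],[0,0,-0.131],[0,0,-0.131],[0,0,-0.131],[0,0,-0.131],[0,0,-0.131],[0,0,-0.131],[0,0,-0.131]]' --slide '[[-0.022,-0.018,0.004],[-0.019,-0.02,0.004],[-0.017,-0.023,0.004],[-0.013,-0.025,0.004],[-0.01,-0.027,0.004],[-0.006,-0.027,0.004],[-0.003,-0.028,0.004],[0.001,-0.028,0.004],[0.004,-0.028,0.004],[0.008,-0.027,0.004]]' --gripper '[-1,-1,-1,-1,-1,-1,-1,-1,-1,-1]'

```text
time_s: 6.4
position: [0.5321, -0.0229, 0.0699]
tool_rot: [[0.998, -0.057, -0.001], [-0.057, -0.998, 0.0], [-0.001, -0.0, -1.0]]
ft_force: [-0.2, -0.7, -1.1]
grip_width: 0.0269
```

```bash
python3 plan.py .5308 -.0230 .05 -3.05 4
python3 - <<'E'
from h import *
from rig import viewer
o=[]
for n,(x,y,w,h) in dict(scene=(220,110,120,140),top=(210,130,120,140)).items():
    d=viewer.get_image(n);np.savez(f'{n}3.npz',**d);o.append(cv2.resize(d['pixels'][y:y+h,x:x+w],None,fx=3.3,fy=3.3,interpolation=cv2.INTER_CUBIC))
cv2.imwrite('pics/a3.png',np.hstack(o))
E
```

```text
t 6.4 from [ 0.5321 -0.0229  0.0699] phi -3.24 w 0.0269 F [-0.2 -0.7 -1.1] dphi 0.19 tilt [-0.0005  0.0001]
tz -0.001
[[-0.0, 0.0, 0.005], [-0.001, 0.0, 0.005], [0.0, 0.0, 0.005], [-0.0, 0.0, 0.005]]
```

View pics/a3.png

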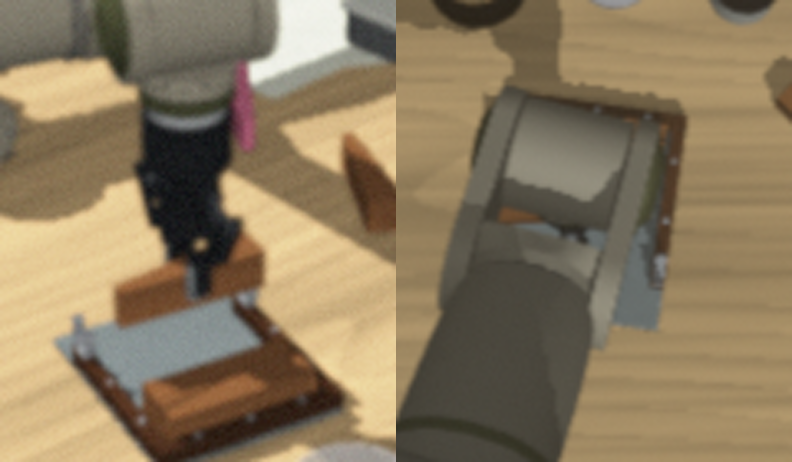

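```bash
cat >> h.py <<'E'
A=np.radians(-8.6);RT=np.array([[np.cos(A),-np.sin(A)],[np.sin(A),np.cos(A)]]);PB=np.array([.6297,-.0379])
def tray(P): return (np.atleast_2d(P)[:,:2]-PB)@RT
def world(x,y): return PB+RT@[x,y]
E
python3 - <<'E'
from h import *
s=load('scene3')
c=lambda p:(np.array(p)+.5)/3.3-.5+[220,110]
print('bottom',np.round(tray(ray(s,c([(118,327),(265,288)]),.079)),4).tolist())
print('top',np.round(tray(ray(s,c([(115,288),(264,250)]),.117)),4).tolist())
print('now tcp', tray([.5321,-.0229]))
E
```

```text
bottom [[-0.0971, -0.0694], [-0.0869, 0.0693]]
top [[-0.1004, -0.0692], [-0.0897, 0.0691]]
now tcp [[-0.09874565  0.0002367 ]]
```

The held wedge's head points left and it is centred in y (±69 mm). Its flat face reads about 4° off square, so I'll correct most of that while lowering.

Request:
jog_arm --dr '[[0,0,-0.06],[0,0,0],[0,0,0],[0,0,0],[0,0,0],[0,0,0],[0,0,0],[0,0,0],[0,0,0],[0,0,0]]' --slide '[[-0.002,0,0.01],[0,0,0.012],[0,0,0.012],[0,0,0.012],[0,0,0.01],[0,0,0.008],[0,0,0.005],[0,0,0],[0,0,0],[0,0,0]]' --gripper '[-1,-1,-1,-1,-1,-1,-1,-1,-1,-1]'

```text
time_s: 7.5
position: [0.5301, -0.024, 0.0017]
tool_rot: [[1.0, -0.002, 0.001], [-0.002, -1.0, -0.0], [0.001, 0.0, -1.0]]
ft_force: [0.1, -0.2, -0.8]
grip_width: 0.027
```

Run:
```python
from h import *
from rig import viewer
o=[]
for n,(x,y,w,h) in dict(scene=(220,150,110,110)).items():
    d=viewer.get_image(n);np.savez(f'{n}4.npz',**d);o.append(cv2.resize(d['pixels'][y:y+h,x:x+w],None,fx=5,fy=5,interpolation=cv2.INTER_CUBIC))
cv2.imwrite('pics/a4.png',np.hstack(o))
```

```text
(no output)
```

View pics/a4.png

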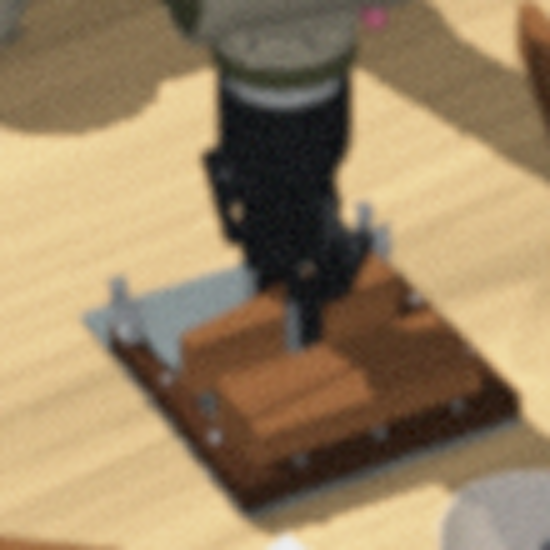

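Request:
jog_arm --dr '[[0,0,0],[0,0,0],[0,0,0],[0,0,0],[0,0,0],[0,0,0],[0,0,0],[0,0,0],[0,0,0],[0,0,0]]' --slide '[[0,0,0.002],[0,0,0.002],[0,0,0],[0,0,0],[0,0,0],[0,0,0],[0,0,-0.01],[0,0,-0.03],[0,0,-0.04],[0,0,-0.04]]' --gripper '[-1,-1,-1,-0.15,-0.15,-0.15,-0.15,-0.15,-0.15,-0.15]'

```text
time_s: 8.55
position: [0.5296, -0.0238, 0.1194]
tool_rot: [[1.0, -0.002, -0.0], [-0.002, -1.0, 0.0], [-0.0, -0.0, -1.0]]
ft_force: [1.0, 0.1, 0.0]
grip_width: 0.0363
```

```bash
python3 plan.py .4028 .2989 .11 66.45
```

```text
t 8.55 from [ 0.5296 -0.0238  0.1194] phi -0.12 w 0.0363 F [1.  0.1 0. ] dphi 66.57 tilt [-0.0002  0.0001]
tz -0.116
[[-0.013, -0.032, 0.001], [-0.009, -0.034, 0.001], [-0.005, -0.034, 0.001], [-0.001, -0.035, 0.001], [0.003, -0.034, 0.001], [0.007, -0.034, 0.001], [0.011, -0.033, 0.001], [0.015, -0.031, 0.001], [0.018, -0.03, 0.0], [0.022, -0.027, 0.001]]
```

Request:
jog_arm --dr '[[0,0,-0.116],[0,0,-0.116],[0,0,-0.116],[0,0,-0.116],[0,0,-0.116],[0,0,-0.116],[0,0,-0.116],[0,0,-0.116],[0,0,-0.116],[0,0,-0.116]]' --slide '[[-0.013,-0.032,0.001],[-0.009,-0.034,0.001],[-0.005,-0.034,0.001],[-0.001,-0.035,0.001],[0.003,-0.034,0.001],[0.007,-0.034,0.001],[0.011,-0.033,0.001],[0.015,-0.031,0.001],[0.018,-0.03,0.0],[0.022,-0.027,0.001]]' --gripper '[0.2,0.2,0.2,0.2,0.2,0.2,0.2,0.2,0.2,0.2]'

```text
time_s: 9.55
position: [0.4027, 0.3005, 0.1093]
tool_rot: [[0.397, 0.918, 0.001], [0.918, -0.397, 0.0], [0.001, 0.001, -1.0]]
ft_force: [-0.8, -0.4, -0.1]
grip_width: 0.0513
```

```bash
python3 plan.py .4028 .2989 -.008 66.45 5
python3 - <<'E'
from h import *
from rig import viewer
o=[]
for n,(x,y,w,h) in dict(scene=(230,130,110,130),top=(225,140,90,110)).items():
    d=viewer.get_image(n);np.savez(f'{n}5.npz',**d);o.append(cv2.resize(d['pixels'][y:y+h,x:x+w],(400,470),interpolation=cv2.INTER_CUBIC))
cv2.imwrite('pics/a5.png',np.hstack(o))
E
```

```text
t 9.55 from [0.4027 0.3005 0.1093] phi 66.63 w 0.0513 F [-0.8 -0.4 -0.1] dphi -0.18 tilt [0.001  0.0004]
tz 0.001
[[-0.0, 0.0, 0.023], [-0.001, 0.0, 0.024], [0.0, 0.0, 0.023], [-0.0, 0.001, 0.024], [-0.0, -0.0, 0.023]]
```

View pics/a5.png

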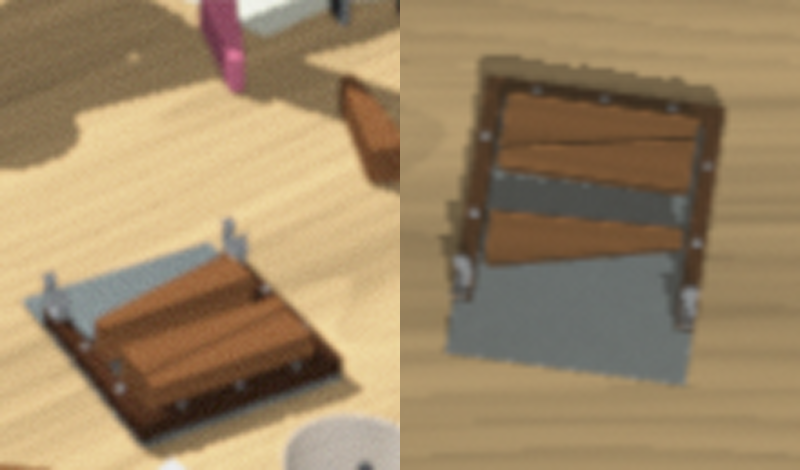

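The third wedge lies flat with its head left. Its flat face is parallel to the second wedge and its slope faces the mouth. Now I grip the left wedge.

Request:
jog_arm --dr '[[0,0,0.003],[0,0,0],[0,0,0],[0,0,0],[0,0,0],[0,0,0],[0,0,0],[0,0,0],[0,0,0],[0,0,0]]' --slide '[[-0.001,0.001,0.024],[0,0,0.03],[0,0,0.028],[0,0,0.018],[0,0,0.012],[0,0,0.005],[0,0,0],[0,0,0],[0,0,0],[0,0,0]]' --gripper '[0.2,0.2,0.2,0.2,0.2,0.2,-1,-1,-1,-1]' --force 50

```text
time_s: 10.65
position: [0.4045, 0.298, -0.0078]
tool_rot: [[0.404, 0.915, 0.002], [0.915, -0.404, 0.001], [0.001, 0.001, -1.0]]
ft_force: [-0.1, -1.3, 6.0]
grip_width: 0.0274
```

Request:
jog_arm --dr '[[0,0,0],[0,0,0],[0,0,0],[0,0,0],[0,0,0.12],[0,0,0.12],[0,0,0.12],[0,0,0.12],[0,0,0.12],[0,0,0.12]]' --slide '[[0,0,0],[0,0,-0.03],[0,0,-0.045],[0,0,-0.045],[0,0,0],[0,0,0],[0,0,0],[0,0,0],[0,0,0],[0,0,0]]' --gripper '[-1,-1,-1,-1,-1,-1,-1,-1,-1,-1]'

```text
time_s: 11.65
position: [0.4036, 0.2977, 0.1113]
tool_rot: [[0.909, 0.417, -0.0], [0.417, -0.909, -0.0], [-0.0, -0.0, -1.0]]
ft_force: [-0.1, 0.7, -1.1]
grip_width: 0.0279
```

Run:
```python
from h import *
from plan import plan
w=world(-.127,0);print(w);plan(w[0],w[1],.075,-3.3)
```

```text
[ 0.50412794 -0.01890901]
t 11.65 from [0.4036 0.2977 0.1113] phi 24.64 w 0.0279 F [-0.1  0.7 -1.1] dphi -27.94 tilt [-0.0004 -0.0001]
tz 0.049
[[-0.004, 0.033, 0.004], [-0.003, 0.033, 0.003], [-0.0, 0.033, 0.004], [0.001, 0.034, 0.004], [0.002, 0.033, 0.003], [0.004, 0.033, 0.004], [0.006, 0.032, 0.003], [0.007, 0.033, 0.004], [0.009, 0.032, 0.004], [0.01, 0.031, 0.003]]
```

Run:
```python
from h import *
from plan import plan
w=world(-.157,0);print(w);plan(w[0],w[1],.085,-3.3)
```

```text
[ 0.47446525 -0.01442295]
t 11.65 from [0.4036 0.2977 0.1113] phi 24.64 w 0.0279 F [-0.1  0.7 -1.1] dphi -27.94 tilt [-0.0004 -0.0001]
tz 0.049
[[-0.007, 0.031, 0.003], [-0.005, 0.032, 0.002], [-0.003, 0.032, 0.003], [-0.002, 0.032, 0.003], [-0.0, 0.032, 0.002], [0.001, 0.032, 0.003], [0.003, 0.032, 0.002], [0.004, 0.031, 0.003], [0.006, 0.032, 0.003], [0.007, 0.031, 0.002]]
```

Request:
jog_arm --dr '[[0,0,0.049],[0,0,0.049],[0,0,0.049],[0,0,0.049],[0,0,0.049],[0,0,0.049],[0,0,0.049],[0,0,0.049],[0,0,0.049],[0,0,0.049]]' --slide '[[-0.007,0.031,0.003],[-0.005,0.032,0.002],[-0.003,0.032,0.003],[-0.002,0.032,0.003],[0,0.032,0.002],[0.001,0.032,0.003],[0.003,0.032,0.002],[0.004,0.031,0.003],[0.006,0.032,0.003],[0.007,0.031,0.002]]' --gripper '[-1,-1,-1,-1,-1,-1,-1,-1,-1,-1]'

```text
time_s: 12.65
position: [0.4759, -0.0153, 0.0852]
tool_rot: [[0.998, -0.057, -0.0], [-0.057, -0.998, 0.0], [-0.0, -0.0, -1.0]]
ft_force: [-0.1, -0.1, -1.9]
grip_width: 0.0278
```

Run:
```python
from h import *
from plan import plan
from rig import viewer
w=world(-.157,0);plan(w[0],w[1],.0,-3.3,5)
o=[]
for n,(x,y,w,h) in dict(scene=(215,110,120,140)).items():
    d=viewer.get_image(n);np.savez(f'{n}6.npz',**d);o.append(cv2.resize(d['pixels'][y:y+h,x:x+w],None,fx=4.2,fy=4.2,interpolation=cv2.INTER_CUBIC))
cv2.imwrite('pics/a6.png',np.hstack(o))
```

```text
t 12.65 from [ 0.4759 -0.0153  0.0852] phi -3.27 w 0.0278 F [-0.1 -0.1 -1.9] dphi -0.03 tilt [-0.0004  0.0001]
tz 0.0
[[-0.0, -0.0, 0.017], [-0.001, -0.0, 0.017], [0.0, -0.0, 0.017], [-0.0, -0.001, 0.017], [-0.0, 0.0, 0.017]]
```

View pics/a6.png

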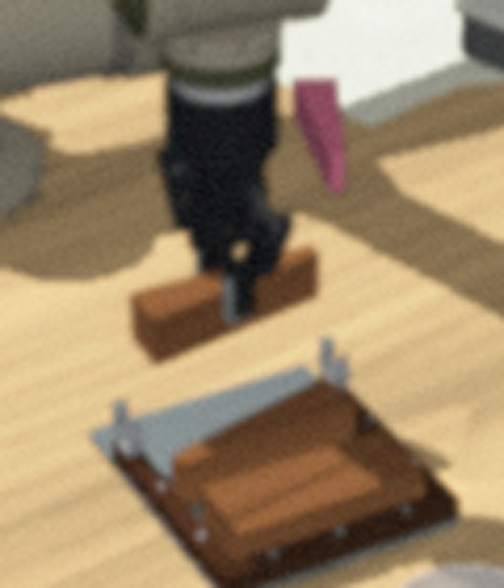

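Run:
```python
from h import *
s=load('scene6')
c=lambda p:(np.array(p)+.5)/4.2-.5+[215,110]
print('bottom headfront, headback, toeback',np.round(tray(ray(s,c([(135,338),(157,362),(318,292)]),.094)),4).tolist())
print('top',np.round(tray(ray(s,c([(133,298),(157,319),(316,250)]),.132)),4).tolist())
print('tcp',tray([.4759,-.0153]))
```

```text
bottom headfront, headback, toeback [[-0.1737, -0.0584], [-0.1397, -0.0584], [-0.1633, 0.081]]
top [[-0.166, -0.062], [-0.1345, -0.0594], [-0.1595, 0.0769]]
tcp [[-0.15545023 -0.00065264]]
```

The wedge sits about 8–10 mm too far toward +y in the grip. I'll shift to correct, lower part way, and re-check.

Request:
jog_arm --dr '[[0,0,0],[0,0,0],[0,0,0],[0,0,0],[0,0,0],[0,0,0],[0,0,0],[0,0,0],[0,0,0],[0,0,0]]' --slide '[[-0.002,0.0085,0.01],[0,0,0.015],[0,0,0.01],[0,0,0],[0,0,0],[0,0,0],[0,0,0],[0,0,0],[0,0,0],[0,0,0]]' --gripper '[-1,-1,-1,-1,-1,-1,-1,-1,-1,-1]'

```text
time_s: 13.7
position: [0.4736, -0.0224, 0.0504]
tool_rot: [[0.998, -0.055, 0.0], [-0.055, -0.998, -0.0], [0.0, 0.0, -1.0]]
ft_force: [-0.1, -0.1, -1.5]
grip_width: 0.0276
```

Run:
```python
from h import *
from rig import viewer
o=[]
for n,(x,y,w,h) in dict(scene=(225,150,100,110),top=(225,140,90,110)).items():
    d=viewer.get_image(n);np.savez(f'{n}7.npz',**d);o.append(cv2.resize(d['pixels'][y:y+h,x:x+w],None,fx=(5 if n=='scene' else 3),fy=5,interpolation=cv2.INTER_CUBIC))
cv2.imwrite('pics/a7.png',np.hstack(o))
```

```text
(no output)
```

View pics/a7.png

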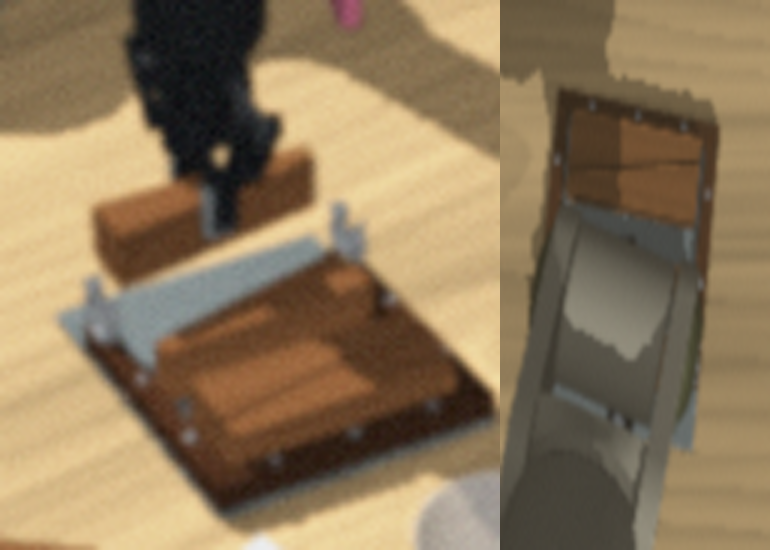

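Run:
```python
from h import *
s=load('scene7')
c=lambda p:(np.array(p)+.5)/5-.5+[225,150]
print('bottom headfront, headback, toeback',np.round(tray(ray(s,c([(97,250),(125,283),(315,197)]),.059)),4).tolist())
print('top',np.round(tray(ray(s,c([(93,207),(122,234),(313,147)]),.097)),4).tolist())
print('tcp',tray([.4736,-.0224]))
# third wedge & clips: 3rd visible corners on top z=.044 : toe corner, head corner front
print('third top toe-front, head-front',np.round(tray(ray(s,c([(157,347),(330,255)]),.044)),4).tolist())
print('clip tips', np.round(tray(ray(s,c([(92,285),(337,208)]),.053)),4).tolist())
```

```text
bottom headfront, headback, toeback [[-0.1805, -0.0658], [-0.1421, -0.0663], [-0.1671, 0.074]]
top [[-0.1703, -0.0714], [-0.1371, -0.069], [-0.1645, 0.0709]]
tcp [[-0.15666267 -0.00801674]]
third top toe-front, head-front [[-0.0959, -0.0693], [-0.1279, 0.062]]
clip tips [[-0.1574, -0.0803], [-0.158, 0.0841]]
```

Request:
jog_arm --dr '[[0,0,0],[0,0,0],[0,0,0],[0,0,0],[0,0,0],[0,0,0],[0,0,0],[0,0,0],[0,0,0],[0,0,0]]' --slide '[[0,0,0.008],[0,0,0.008],[0,0,0.008],[0,0,0.006],[0,0,0.006],[0,0,0.005],[0,0,0.005],[0,0,0.004],[0,0,0.001],[0,0,0]]' --gripper '[-1,-1,-1,-1,-1,-1,-1,-1,-1,-1]'

```text
time_s: 14.8
position: [0.4736, -0.0224, -0.0007]
tool_rot: [[0.998, -0.055, -0.0], [-0.055, -0.998, 0.0], [-0.0, -0.0, -1.0]]
ft_force: [-0.2, -0.0, -2.0]
grip_width: 0.0277
```

Request:
jog_arm --dr '[[0,0,0],[0,0,0],[0,0,0],[0,0,0],[0,0,0],[0,0,0],[0,0,0],[0,0,0],[0,0,0],[0,0,0]]' --slide '[[0,0,0.001],[0,0,0],[0,0,0],[0,0,0],[0,0,-0.01],[0,0,-0.03],[0,0,-0.04],[0,0,-0.02],[0,0,0],[0,0,0]]' --gripper '[-0.15,-0.15,-0.15,-0.15,-0.15,-0.15,-0.15,-0.15,-0.15,-0.15]'

```text
time_s: 15.8
position: [0.4734, -0.0223, 0.0986]
tool_rot: [[0.998, -0.055, 0.001], [-0.055, -0.998, -0.0], [0.001, 0.0, -1.0]]
ft_force: [-0.4, -0.1, -0.5]
grip_width: 0.0361
```

Run:
```python
from h import *
from plan import plan
w=world(-.205,0);print(w);plan(w[0],w[1],.06,81.4)
```

```text
[ 0.42700494 -0.00724525]
t 15.8 from [ 0.4734 -0.0223  0.0986] phi -3.15 w 0.0361 F [-0.4 -0.1 -0.5] dphi 84.55 tilt [ 0.0005 -0.0002]
tz -0.148
[[-0.005, -0.001, 0.004], [-0.004, -0.002, 0.004], [-0.004, -0.003, 0.004], [-0.004, -0.003, 0.003], [-0.003, -0.004, 0.004], [-0.003, -0.004, 0.004], [-0.002, -0.004, 0.004], [-0.001, -0.005, 0.004], [-0.001, -0.005, 0.004], [0.0, -0.005, 0.004]]
```

Request:
jog_arm --dr '[[0,0,-0.148],[0,0,-0.148],[0,0,-0.148],[0,0,-0.148],[0,0,-0.148],[0,0,-0.148],[0,0,-0.148],[0,0,-0.148],[0,0,-0.148],[0,0,-0.148]]' --slide '[[-0.005,-0.001,0.004],[-0.004,-0.002,0.004],[-0.004,-0.003,0.004],[-0.004,-0.003,0.003],[-0.003,-0.004,0.004],[-0.003,-0.004,0.004],[-0.002,-0.004,0.004],[-0.001,-0.005,0.004],[-0.001,-0.005,0.004],[0,-0.005,0.004]]' --gripper '[1,1,1,1,1,1,1,1,1,1]'

```text
time_s: 16.8
position: [0.4258, -0.0071, 0.0581]
tool_rot: [[0.139, 0.99, -0.003], [0.99, -0.139, 0.001], [0.0, -0.003, -1.0]]
ft_force: [-0.0, 0.2, 0.0]
grip_width: 0.0851
```

Run:
```python
from h import *
from rig import viewer
from plan import plan
w=world(-.205,0);plan(w[0],w[1],-.012,81.4,6)
o=[]
for n,(x,y,w,h) in dict(scene=(205,150,120,110),top=(225,140,90,110)).items():
    d=viewer.get_image(n);np.savez(f'{n}8.npz',**d);o.append(cv2.resize(d['pixels'][y:y+h,x:x+w],None,fx=(4 if n=='scene' else 3.3),fy=4,interpolation=cv2.INTER_CUBIC))
cv2.imwrite('pics/a8.png',np.hstack(o))
```

```text
t 16.8 from [ 0.4258 -0.0071  0.0581] phi 81.99 w 0.0851 F [-0.   0.2  0. ] dphi -0.59 tilt [-0.0025  0.0008]
tz 0.002
[[0.0, 0.0, 0.012], [0.0, 0.0, 0.011], [0.0, 0.001, 0.012], [0.0, -0.0, 0.012], [0.0, 0.0, 0.011], [0.0, 0.0, 0.012]]
```

View pics/a8.png

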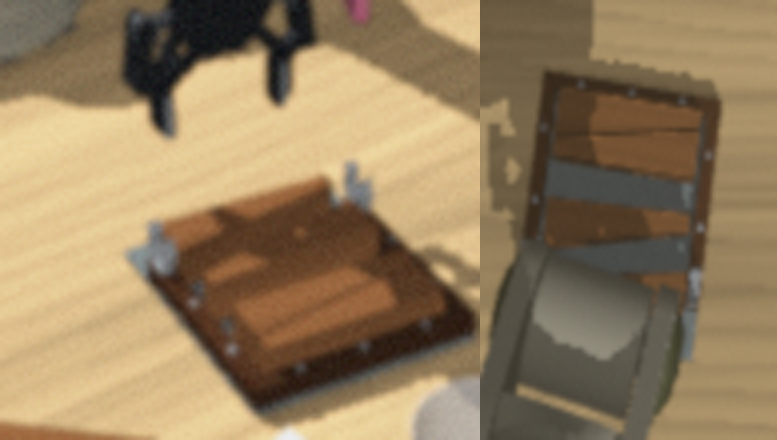

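Request:
jog_arm --dr '[[0,0,0.01],[0,0,0],[0,0,0],[0,0,0],[0,0,0],[0,0,0],[0,0,0],[0,0,0],[0,0,0],[0,0,0]]' --slide '[[0,0,0.014],[0,0,0.014],[0,0,0.014],[0,0,0.014],[0,0,0.01],[0,0,0.003],[0,0.005,0],[0,0.005,0],[0,0.005,0],[0,0.005,0]]' --gripper '[1,1,1,1,1,1,1,1,1,1]'

```text
time_s: 17.9
position: [0.4474, -0.0106, -0.0093]
tool_rot: [[0.156, 0.988, 0.001], [0.988, -0.156, -0.0], [-0.0, 0.001, -1.0]]
ft_force: [-0.0, 0.1, 0.4]
grip_width: 0.0854
```

Run:
```python
from h import *
from rig import viewer
from plan import plan
w=world(-.125,0);plan(w[0],w[1],-.012,81.4,10)
d=viewer.get_image('scene');x,y,w,h=(205,150,120,110);cv2.imwrite('pics/a9.png',cv2.resize(d['pixels'][y:y+h,x:x+w],None,fx=5,fy=5,interpolation=cv2.INTER_CUBIC))
```

```text
t 17.9 from [ 0.4474 -0.0106 -0.0093] phi 81.05 w 0.0854 F [-0.   0.1  0.4] dphi 0.35 tilt [ 0.0009 -0.0003]
tz -0.001
[[0.0, 0.006, 0.0], [0.0, 0.006, 0.001], [0.0, 0.006, -0.0], [0.0, 0.006, 0.0], [0.0, 0.006, 0.0], [0.0, 0.006, 0.001], [0.0, 0.006, -0.0], [0.0, 0.005, 0.0], [0.0, 0.006, 0.0], [0.0, 0.006, 0.001]]
```

View pics/a9.png

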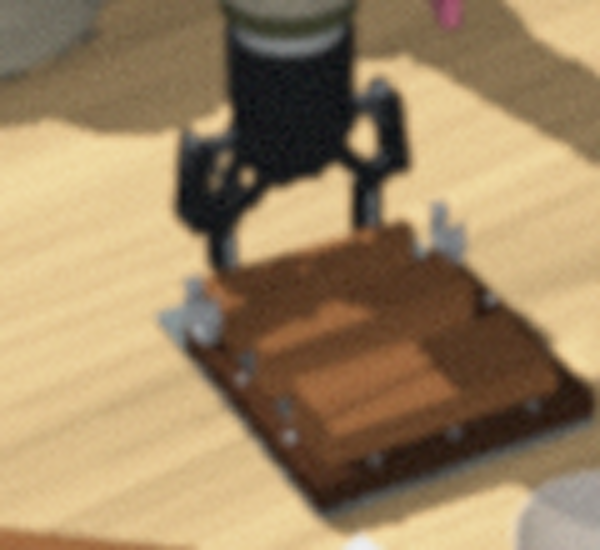

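Request:
jog_arm --dr '[[0,0,-0.006],[0,0,0],[0,0,0],[0,0,0],[0,0,0],[0,0,0],[0,0,0],[0,0,0],[0,0,0],[0,0,0]]' --slide '[[0,0.005,0],[0,0.005,0],[0,0.005,0],[0,0.005,0],[0,0.005,0],[0,0.005,0],[0,0.005,0],[0,0.005,0],[0,0.005,0],[0,0.005,0]]' --gripper '[1,1,1,1,1,1,1,1,1,1]'

```text
time_s: 18.95
position: [0.4964, -0.018, -0.0097]
tool_rot: [[0.149, 0.989, -0.0], [0.989, -0.149, 0.0], [0.0, -0.0, -1.0]]
ft_force: [-2.6, 0.5, 1.4]
grip_width: 0.0858
```

Run:
```python
from h import *
from rig import viewer,observe
print(tray(observe()['position']))
o=[]
for n,(x,y,w,h) in dict(scene=(215,150,120,110),top=(225,140,90,110)).items():
    d=viewer.get_image(n);np.savez(f'{n}9.npz',**d);o.append(cv2.resize(d['pixels'][y:y+h,x:x+w],None,fx=(4 if n=='scene' else 3.3),fy=4,interpolation=cv2.INTER_CUBIC))
cv2.imwrite('pics/a10.png',np.hstack(o))
```

```text
[[-0.13482617 -0.00025847]]
```

View pics/a10.png

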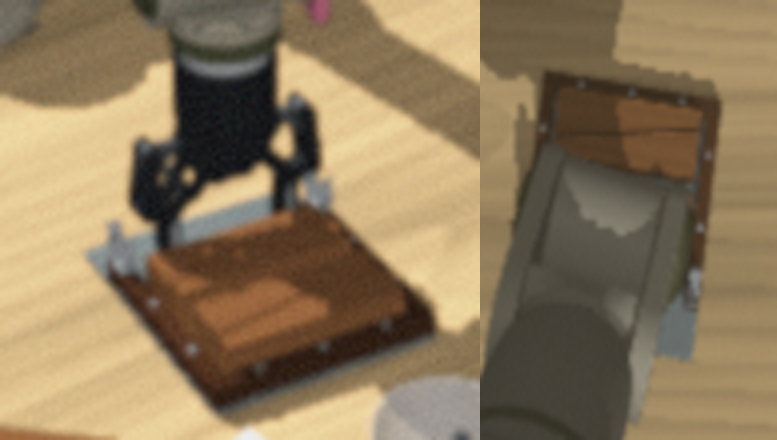

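Request:
jog_arm --dr '[[0,0,0],[0,0,0],[0,0,0],[0,0,0],[0,0,0],[0,0,0],[0,0,0],[0,0,0],[0,0,0],[0,0,0]]' --slide '[[0,0.002,0],[0,0.002,0],[0,0.002,0],[0,0.002,0],[0,0.001,0],[0,0.001,0],[0,0.001,0],[0,0.001,0],[0,0.001,0],[0,0,0]]' --gripper '[1,1,1,1,1,1,1,1,1,1]'

```text
time_s: 20.05
position: [0.5091, -0.0199, -0.0097]
tool_rot: [[0.149, 0.989, 0.0], [0.989, -0.149, -0.0], [-0.0, 0.0, -1.0]]
ft_force: [-1.0, 0.6, -0.2]
grip_width: 0.0853
```

Request:
jog_arm --dr '[[0,0,0],[0,0,0],[0,0,0],[0,0,0],[0,0,0],[0,0,0],[0,0,0],[0,0,0],[0,0,0],[0,0,0]]' --slide '[[0,0.001,0],[0,0.001,0],[0,0.001,0],[0,0.001,0],[0,0,0],[0,0,0],[0,0,0],[0,0,0],[0,0,0],[0,0,0]]' --gripper '[1,1,1,1,1,1,1,1,1,1]'

```text
time_s: 21.05
position: [0.5121, -0.0203, -0.0097]
tool_rot: [[0.149, 0.989, -0.002], [0.989, -0.149, 0.0], [0.0, -0.002, -1.0]]
ft_force: [-6.0, 0.7, 4.3]
grip_width: 0.0858
```

Run:
```python
from h import *
from rig import viewer,observe
s=observe();print(tray(s['position']),s['ft_force'],s['wrist_torque'])
o=[]
for n,(x,y,w,h) in dict(scene=(235,160,90,100),top=(225,140,90,110)).items():
    d=viewer.get_image(n);np.savez(f'{n}10.npz',**d);o.append(cv2.resize(d['pixels'][y:y+h,x:x+w],(480,533) if n=='scene' else (300,533),interpolation=cv2.INTER_CUBIC))
cv2.imwrite('pics/a11.png',np.hstack(o))
```

```text
[[-0.11889264 -0.0002003 ]] [-5.9858392   0.68564243  4.27951547] [ 0.01595614  0.74102998 -0.01582455]
```

View pics/a11.png

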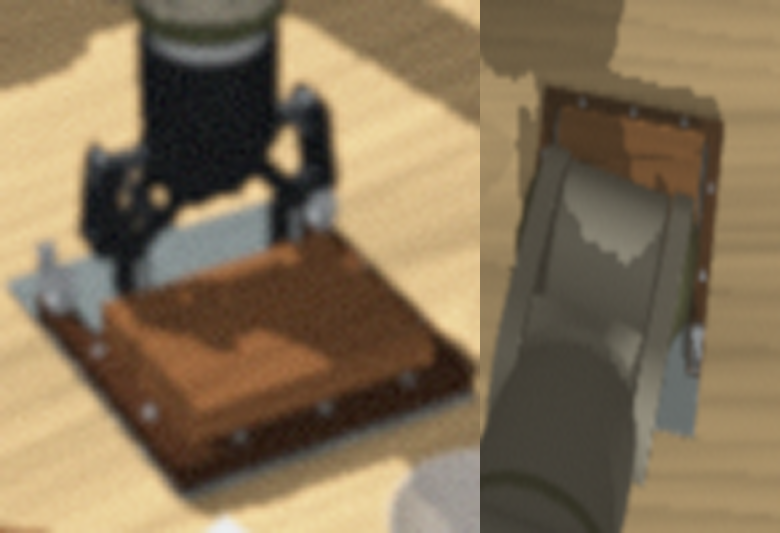

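Request:
jog_arm --dr '[[0,0,0],[0,0,0],[0,0,0],[0,0,0],[0,0,0],[0,0,0],[0,0,0],[0,0,0],[0,0,0],[0,0,0]]' --slide '[[0,0.001,0],[0,0.001,0],[0,0.001,0],[0,0,0],[0,0,0],[0,0,0],[0,0,0],[0,0,0],[0,0,0],[0,0,0]]' --gripper '[1,1,1,1,1,1,1,1,1,1]'

```text
time_s: 22.15
position: [0.512, -0.0202, -0.0097]
tool_rot: [[0.149, 0.989, -0.008], [0.989, -0.149, 0.001], [0.0, -0.008, -1.0]]
ft_force: [-19.2, 0.8, 13.9]
grip_width: 0.0853
```

The pack is hard against the back: the pusher stopped at tray x = −119 mm as predicted, with 19 N. I'm backing off and raising.

Request:
jog_arm --dr '[[0,0,0],[0,0,0],[0,0,0],[0,0,0],[0,0,0],[0,0,0.14],[0,0,0.14],[0,0,0.14],[0,0,0.14],[0,0,0.14]]' --slide '[[0,-0.005,0],[0,-0.015,0],[0,-0.005,-0.03],[0,0,-0.045],[0,0,-0.045],[0,0,0],[0,0,0],[0,0,0],[0,0,0],[0,0,0]]' --gripper '[1,1,1,1,1,0.2,0,0,0,0]'

```text
time_s: 23.15
position: [0.4917, -0.0174, 0.1105]
tool_rot: [[0.755, 0.656, 0.002], [0.656, -0.755, -0.0], [0.001, 0.002, -1.0]]
ft_force: [0.6, -0.3, -0.8]
grip_width: 0.0425
```

```bash
python3 plan.py .6229 .2725 .08 -4.74
```

```text
t 23.15 from [ 0.4917 -0.0174  0.1105] phi 40.97 w 0.0425 F [ 0.6 -0.3 -0.8] dphi -45.71 tilt [ 0.0019 -0.0004]
tz 0.08
[[0.029, -0.013, 0.003], [0.028, -0.016, 0.003], [0.026, -0.018, 0.003], [0.025, -0.019, 0.003], [0.023, -0.022, 0.003], [0.022, -0.024, 0.003], [0.019, -0.025, 0.003], [0.018, -0.026, 0.003], [0.015, -0.028, 0.003], [0.013, -0.029, 0.004]]
```

Request:
jog_arm --dr '[[0,0,0.08],[0,0,0.08],[0,0,0.08],[0,0,0.08],[0,0,0.08],[0,0,0.08],[0,0,0.08],[0,0,0.08],[0,0,0.08],[0,0,0.08]]' --slide '[[0.029,-0.013,0.003],[0.028,-0.016,0.003],[0.026,-0.018,0.003],[0.025,-0.019,0.003],[0.023,-0.022,0.003],[0.022,-0.024,0.003],[0.019,-0.025,0.003],[0.018,-0.026,0.003],[0.015,-0.028,0.003],[0.013,-0.029,0.003]]' --gripper '[0,0,0,0,0,0,0,0,0,0]'

```text
time_s: 24.15
position: [0.6215, 0.2747, 0.0802]
tool_rot: [[0.997, -0.082, 0.002], [-0.082, -0.997, 0.0], [0.001, -0.001, -1.0]]
ft_force: [0.1, -0.6, 0.4]
grip_width: 0.0427
```

Run:
```python
from h import *
from rig import viewer
from plan import plan
plan(.6229,.2725,-.01,-4.74,5)
o=[]
for n,(x,y,w,h) in dict(scene=(225,160,100,100),top=(225,145,85,95)).items():
    d=viewer.get_image(n);np.savez(f'{n}11.npz',**d);o.append(cv2.resize(d['pixels'][y:y+h,x:x+w],(400,400) if n=='scene' else (394,440),interpolation=cv2.INTER_CUBIC))
    if n=='scene': o[0]=np.vstack([o[0],np.zeros((40,400,3),np.uint8)]);cv2.imwrite('pics/dr.png',cv2.resize(d['pixels'][100:230,310:450],None,fx=4,fy=4))
cv2.imwrite('pics/a12.png',np.hstack(o))
```

```text
t 24.15 from [0.6215 0.2747 0.0802] phi -4.71 w 0.0427 F [ 0.1 -0.6  0.4] dphi -0.03 tilt [0.0015 0.0005]
tz 0.0
[[0.0, 0.0, 0.018], [0.001, 0.001, 0.018], [-0.0, 0.0, 0.018], [0.0, 0.001, 0.018], [0.001, 0.0, 0.018]]
```

View pics/a12.png

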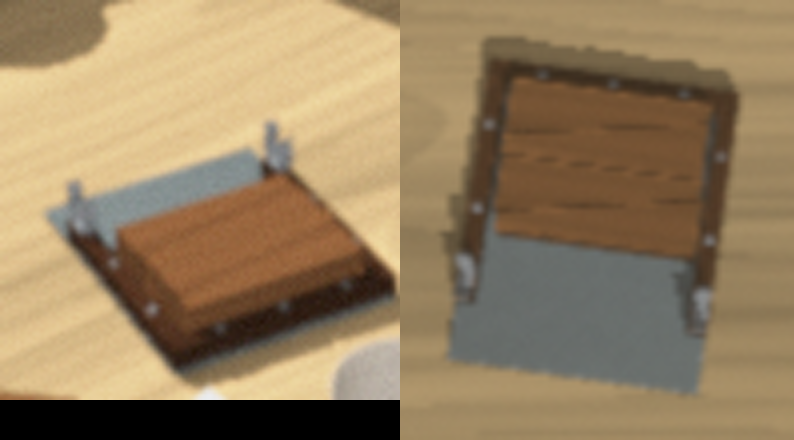

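View pics/dr.png

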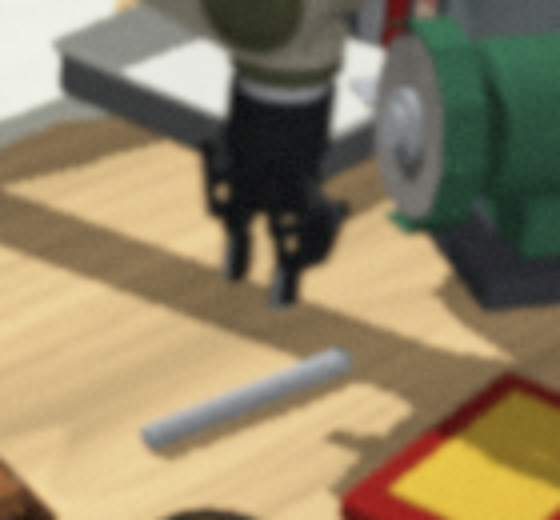

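The pack looks tight and square: four wedges, with the seam lines parallel. Now I grip the drift.

Request:
jog_arm --dr '[[0,0,0],[0,0,0],[0,0,0],[0,0,0],[0,0,0],[0,0,0],[0,0,0],[0,0,0],[0,0,0],[0,0,0]]' --slide '[[0.002,0.002,0.024],[0,0,0.025],[0,0,0.02],[0,0,0.01],[0,0,0.006],[0,0,0.004],[0,0,0.003],[0,0,0],[0,0,0],[0,0,0]]' --gripper '[0,0,0,0,0,0,0,0,0,0]'

```text
time_s: 25.25
position: [0.6227, 0.2711, -0.0111]
tool_rot: [[0.997, -0.079, 0.001], [-0.079, -0.997, 0.0], [0.001, -0.0, -1.0]]
ft_force: [0.0, 0.3, -0.2]
grip_width: 0.0431
```

Run:
```python
from h import *
from rig import viewer,observe
s=observe();print(s['position'],s['ft_force'])
d=viewer.get_image('scene');cv2.imwrite('pics/dr2.png',cv2.resize(d['pixels'][130:230,330:430],None,fx=5,fy=5,interpolation=cv2.INTER_CUBIC))
t=load('top11')
c=lambda p:(np.array(p)+.5)/4.635-.5+[225,145]
print('pack front/back corners',np.round(tray(ray(t,c([(98,233),(297,257),(107,80),(313,103)]),.044)),4).tolist())
```

```text
[ 0.62265315  0.27114943 -0.01114489] [ 0.03260163  0.29767067 -0.2327516 ]
pack front/back corners [[-0.1093, 0.0623], [-0.1071, -0.0752], [-0.0032, 0.0713], [0.0004, -0.0719]]
```

View pics/dr2.png

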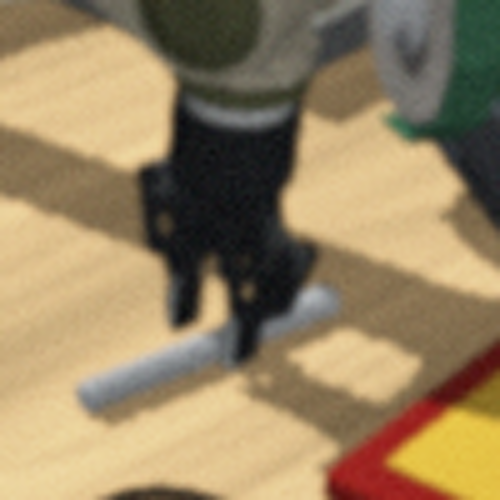

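Request:
jog_arm --dr '[[0,0,0],[0,0,0],[0,0,0],[0,0,0],[0,0,0],[0,0,0],[0,0,0],[0,0,0],[0,0,0],[0,0,0]]' --slide '[[0,0,0.002],[0,0,0],[0,0,0],[0,0,0],[0,0,0],[0,0,0],[0,0,0],[0,0,-0.02],[0,0,-0.04],[0,0,-0.04]]' --gripper '[0,-1,-1,-1,-1,-1,-1,-1,-1,-1]' --force 90

```text
time_s: 26.3
position: [0.6213, 0.2708, 0.0855]
tool_rot: [[0.997, -0.079, -0.004], [-0.079, -0.997, -0.001], [-0.004, 0.001, -1.0]]
ft_force: [0.8, 0.1, -4.0]
grip_width: 0.0167
```

Run:
```python
from h import *
from plan import plan
w=world(-.144,0);print(w);plan(w[0],w[1],.11,-8.6)
```

```text
[ 0.48731908 -0.01636691]
t 26.3 from [0.6213 0.2708 0.0855] phi -4.53 w 0.0167 F [ 0.8  0.1 -4. ] dphi -4.07 tilt [-0.0042 -0.0009]
tz 0.007
[[-0.011, 0.03, -0.002], [-0.011, 0.029, -0.003], [-0.011, 0.03, -0.002], [-0.01, 0.03, -0.003], [-0.01, 0.03, -0.002], [-0.01, 0.03, -0.003], [-0.01, 0.03, -0.002], [-0.01, 0.031, -0.003], [-0.009, 0.03, -0.002], [-0.009, 0.03, -0.002]]
```

Run:
```python
from h import *
from rig import viewer,observe
s=observe();print(s['position'],s['ft_force'],s['wrist_torque'])
d=viewer.get_image('scene');np.savez('scene12.npz',**d);cv2.imwrite('pics/dr3.png',cv2.resize(d['pixels'][90:210,330:430],None,fx=5,fy=5,interpolation=cv2.INTER_CUBIC))
```

```text
[0.62133179 0.27084381 0.08553913] [ 0.77686596  0.10439261 -3.98511439] [ 0.01534729 -0.03875211  0.04180232]
```

View pics/dr3.png

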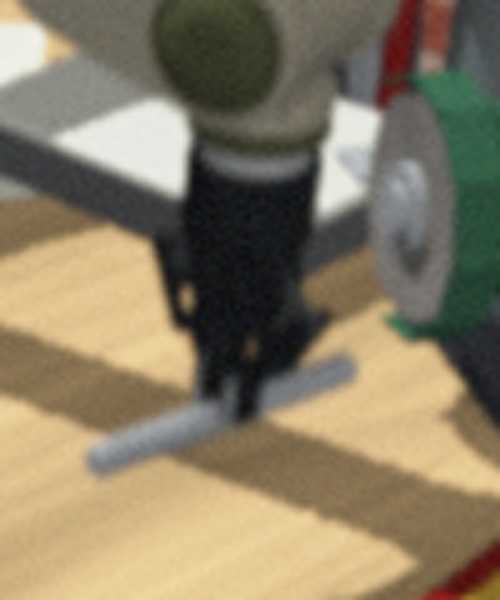

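The drift is held at its middle, but the width is 16.7 mm, not 20. The tips seem to bear on the upper bevels only, so I'll set it down and regrip 6 mm deeper.

Request:
jog_arm --dr '[[0,0,0],[0,0,0],[0,0,0],[0,0,0],[0,0,0],[0,0,0],[0,0,0],[0,0,0],[0,0,0],[0,0,0]]' --slide '[[0,0,0.03],[0,0,0.035],[0,0,0.02],[0,0,0.01],[0,0,0.004],[0,0,0],[0,0,0],[0,0,0],[0,0,0.003],[0,0,0.003]]' --gripper '[-1,-1,-1,-1,-1,-1,-0.3,-0.3,-0.3,-0.3]' --force 50

```text
time_s: 27.35
position: [0.6228, 0.2711, -0.0183]
tool_rot: [[0.997, -0.079, 0.001], [-0.079, -0.997, 0.0], [0.001, -0.0, -1.0]]
ft_force: [-0.8, -0.4, -0.2]
grip_width: 0.0301
```

Run:
```python
from h import *
from rig import viewer,observe
s=observe();print(s['position'],s['ft_force'],s['grip_width'])
d=viewer.get_image('scene');cv2.imwrite('pics/dr4.png',cv2.resize(d['pixels'][130:230,330:430],None,fx=5,fy=5,interpolation=cv2.INTER_CUBIC))
```

```text
[ 0.6227551   0.27113961 -0.01830264] [-0.84032227 -0.35300412 -0.19488185] 0.030076552719399532
```

View pics/dr4.png

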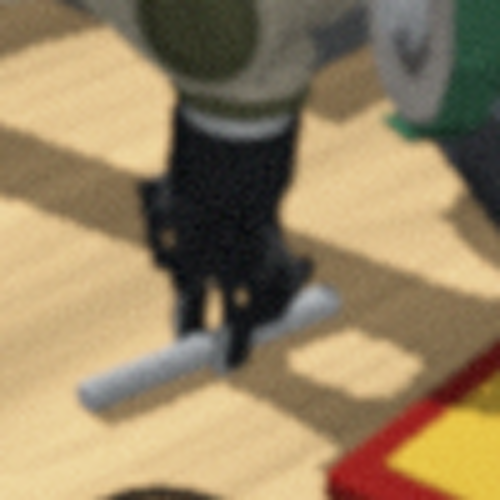

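Request:
jog_arm --dr '[[0,0,0],[0,0,0],[0,0,0],[0,0,0],[0,0,0],[0,0,0],[0,0,0],[0,0,0],[0,0,0],[0,0,0]]' --slide '[[0,0,0],[0,0,0],[0,0,0],[0,0,0],[0,0,0],[0,0,0],[0,0,0],[0,0,0],[0,0,0],[0,0,0]]' --gripper '[-1,-1,-1,-1,-1,-1,-1,-1,-1,-1]' --force 80

```text
time_s: 28.4
position: [0.6225, 0.271, -0.0186]
tool_rot: [[0.997, -0.079, 0.0], [-0.079, -0.997, 0.0], [0.0, -0.0, -1.0]]
ft_force: [0.5, -0.9, 2.2]
grip_width: 0.0181
```

Request:
jog_arm --dr '[[0,0,0],[0,0,0],[0,0,0],[0,0,0],[0,0,0],[0,0,0],[0,0,0],[0,0,0],[0,0,0],[0,0,0]]' --slide '[[0,0,0],[0,0,0],[0,0,0],[0,0,-0.02],[0,0,-0.04],[0,0,-0.04],[0,0,-0.03],[0,0,0],[0,0,0],[0,0,0]]' --gripper '[-1,-1,-1,-1,-1,-1,-1,-1,-1,-1]' --force 50

```text
time_s: 29.4
position: [0.6212, 0.2707, 0.1084]
tool_rot: [[0.997, -0.079, -0.005], [-0.079, -0.997, -0.001], [-0.005, 0.002, -1.0]]
ft_force: [0.4, -0.0, -5.8]
grip_width: 0.0175
```

Run:
```python
from h import *
from plan import plan
from rig import viewer
w=world(-.144,0);print(w);plan(w[0],w[1],.11,-8.6)
d=viewer.get_image('scene');np.savez('scene13.npz',**d);cv2.imwrite('pics/dr5.png',cv2.resize(d['pixels'][90:190,330:430],None,fx=6,fy=6,interpolation=cv2.INTER_CUBIC))
```

```text
[ 0.48731908 -0.01636691]
t 29.4 from [0.6212 0.2707 0.1084] phi -4.53 w 0.0175 F [ 0.4 -0.  -5.8] dphi -4.07 tilt [-0.005  -0.0012]
tz 0.007
[[-0.011, 0.03, -0.0], [-0.011, 0.029, -0.0], [-0.011, 0.03, -0.0], [-0.01, 0.03, -0.001], [-0.01, 0.03, 0.0], [-0.01, 0.03, 0.0], [-0.01, 0.03, -0.0], [-0.01, 0.03, -0.0], [-0.009, 0.031, -0.0], [-0.009, 0.03, -0.001]]
```

View pics/dr5.png

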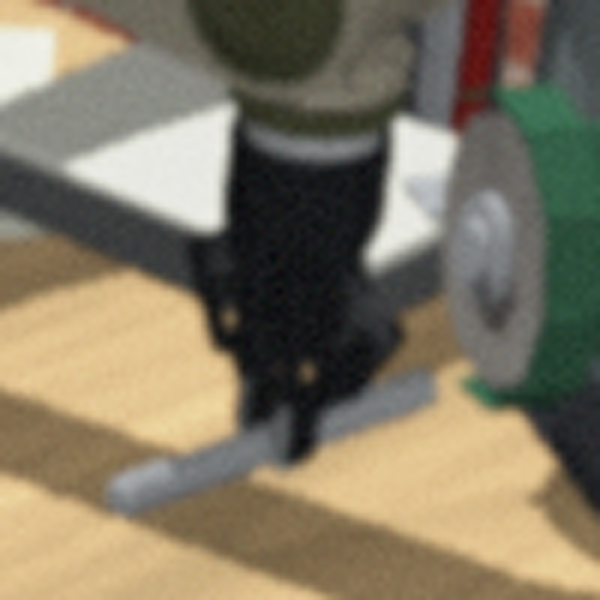

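Request:
jog_arm --dr '[[0,0,0.007],[0,0,0.007],[0,0,0.007],[0,0,0.007],[0,0,0.007],[0,0,0.007],[0,0,0.007],[0,0,0.007],[0,0,0.007],[0,0,0.007]]' --slide '[[-0.011,0.03,0],[-0.011,0.029,0],[-0.011,0.03,0],[-0.01,0.03,0],[-0.01,0.03,0],[-0.01,0.03,0],[-0.01,0.03,0.005],[-0.01,0.03,0.01],[-0.009,0.031,0.01],[-0.009,0.03,0.01]]' --gripper '[-1,-1,-1,-1,-1,-1,-1,-1,-1,-1]'

```text
time_s: 30.45
position: [0.4877, -0.017, 0.075]
tool_rot: [[0.989, -0.149, -0.002], [-0.149, -0.989, 0.0], [-0.002, -0.0, -1.0]]
ft_force: [0.0, -0.4, -5.3]
grip_width: 0.0176
```

Request:
jog_arm --dr '[[0,0,0],[0,0,0],[0,0,0],[0,0,0],[0,0,0],[0,0,0],[0,0,0],[0,0,0],[0,0,0],[0,0,0]]' --slide '[[0,0,0.01],[0,0,0.01],[0,0,0.01],[0,0,0],[0,0,0],[0,0,0],[0,0,0],[0,0,0],[0,0,0],[0,0,0]]' --gripper '[-1,-1,-1,-1,-1,-1,-1,-1,-1,-1]'

```text
time_s: 31.45
position: [0.4889, -0.0161, 0.0464]
tool_rot: [[0.989, -0.148, 0.0], [-0.148, -0.989, -0.0], [0.0, 0.0, -1.0]]
ft_force: [0.6, 0.2, -4.0]
grip_width: 0.0174
```

Run:
```python
from h import *
from rig import viewer,observe
s=observe();print(s['position'],tray(s['position']),np.degrees(np.arctan2(s['tool_rot'][1,0],s['tool_rot'][0,0])))
o=[]
for n,(x,y,w,h) in dict(scene=(225,140,100,110),top=(215,150,100,90)).items():
    d=viewer.get_image(n);np.savez(f'{n}14.npz',**d);cv2.imwrite(f'pics/b_{n}.png',cv2.resize(d['pixels'][y:y+h,x:x+w],None,fx=5,fy=5,interpolation=cv2.INTER_CUBIC))
```

```text
[ 0.48894746 -0.01605805  0.04644901] [[-0.14243611  0.00054889]] -8.536105198645492
```

View pics/b_scene.png

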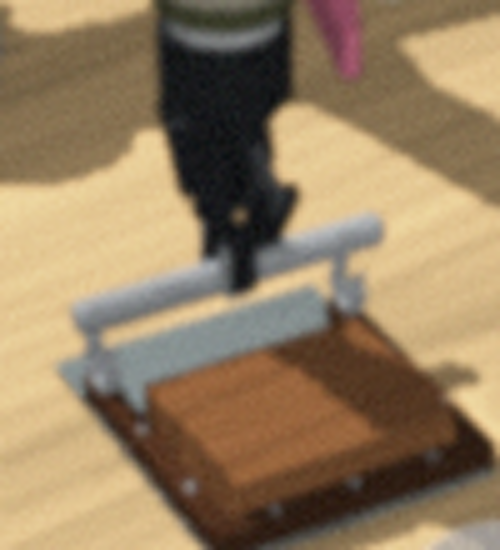

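View pics/b_top.png

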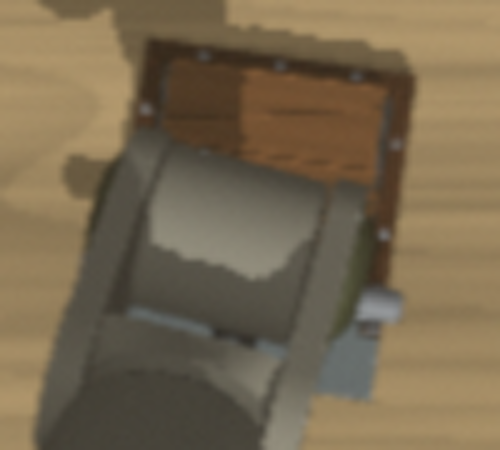

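Run:
```python
from h import *
s=load('scene14');t=load('top14')
cs=lambda p:(np.array(p)+.5)/5-.5+[225,140]
ct=lambda p:(np.array(p)+.5)/5-.5+[215,150]
for z in(.070,.075,.08):print('scene ends',z,np.round(tray(ray(s,cs([(82,313),(377,232)]),z)),4).tolist())
# right end in top: end face at x~403, edges rows 288..322
for z in(.075,.085):print('top right end',np.round(tray(ray(t,ct([(403,306)]),z)),4).tolist())
# predicted location of the seat ends in top/scene
o=[]
for n,(x,y) in dict(scene=(235,165),top=(228,185)).items():
    d=load(n+'11');o.append(cv2.resize(d['pixels'][y:y+60,x:x+80],None,fx=9,fy=9,interpolation=cv2.INTER_CUBIC)[:540])
cv2.imwrite('pics/clA.png',o[0]);cv2.imwrite('pics/clB.png',o[1])
```

```text
scene ends 0.07 [[-0.158, -0.0856], [-0.1486, 0.1062]]
scene ends 0.075 [[-0.1513, -0.0885], [-0.142, 0.1022]]
scene ends 0.08 [[-0.1447, -0.0914], [-0.1354, 0.0982]]
top right end [[-0.1408, -0.0989]]
top right end [[-0.1416, -0.0985]]
```

View pics/clA.png

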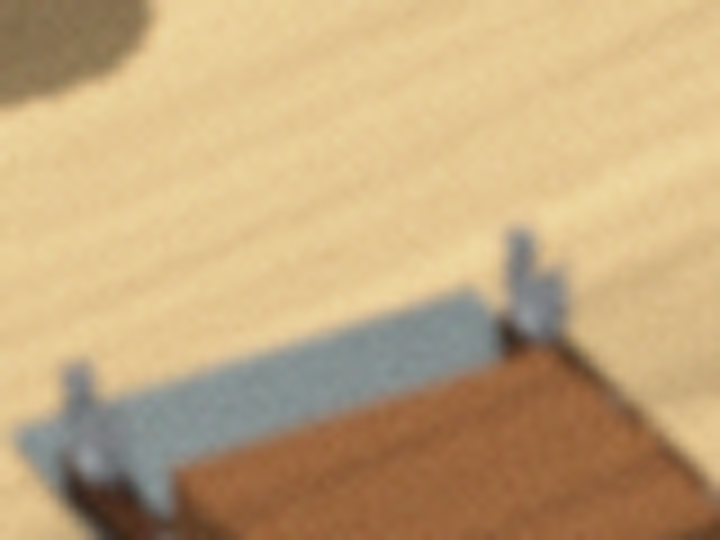

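View pics/clB.png

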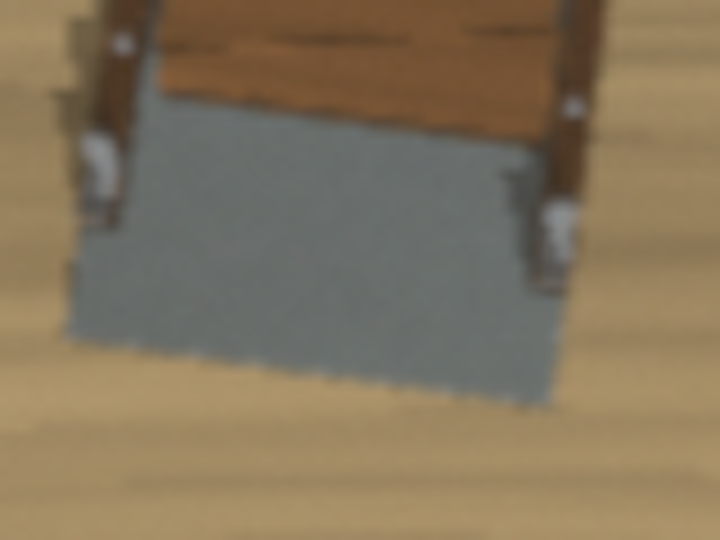

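Run:
```python
from h import *
s=load('scene11');t=load('top11')
cs=lambda p:(np.array(p)+.5)/9-.5+[235,165]
ct=lambda p:(np.array(p)+.5)/9-.5+[228,185]
print('scene jaw tops: Lfront,Lrear,Rfront,(Rrear)',np.round(tray(ray(s,cs([(518,230),(553,268),(77,364),(115,410)]),.053)),4).tolist())
print('top: L range, R range',np.round(tray(ray(t,ct([(98,130),(102,225),(562,198),(555,292)]),.050)),4).tolist())
print('front edge',np.round(tray(ray(t,ct([(68,338),(550,405)]),.006)),4).tolist())
print('pack front edge top',np.round(tray(ray(t,ct([(160,93),(545,142)]),.044)),4).tolist())
# predicted appearance
for n,d,c in(('scene',s,(235,165)),('top',t,(228,185))):
    for y in(.082,-.082):
        print(n,y,[np.round((proj(d,np.r_[world(-.144+e,y),.053])[0]-c+.5)*9-.5).tolist() for e in(-.013,.013)])
```

```text
scene jaw tops: Lfront,Lrear,Rfront,(Rrear) [[-0.163, 0.0874], [-0.1374, 0.086], [-0.1646, -0.0766], [-0.1355, -0.077]]
top: L range, R range [[-0.126, 0.0827], [-0.1589, 0.0765], [-0.1277, -0.0819], [-0.1607, -0.0838]]
front edge [[-0.1983, 0.087], [-0.1987, -0.0887]]
pack front edge top [[-0.1095, 0.0636], [-0.1083, -0.0735]]
scene 0.082 [[513.0, 243.0], [552.0, 281.0]]
scene -0.082 [[72.0, 381.0], [107.0, 422.0]]
top 0.082 [[87.0, 217.0], [97.0, 143.0]]
top -0.082 [[552.0, 280.0], [561.0, 207.0]]
```

Run:
```python
from h import *
s=load('scene14');K=5;x,y,w,h=225,140,100,110
c=cv2.resize(s['pixels'][y:y+h,x:x+w],None,fx=K,fy=K,interpolation=cv2.INTER_CUBIC)
hs=cv2.cvtColor(c,cv2.COLOR_BGR2HSV)
m=cv2.inRange(hs,(0,0,90),(179,60,255))
# restrict to band around bar
band=np.zeros_like(m);cv2.line(band,(72,316),(386,228),255,46)
m&=band; m[:, 195:295]=0
cv2.imwrite('pics/mk.png',np.hstack([c,cv2.cvtColor(m,cv2.COLOR_GRAY2BGR)])[150:400])
# column mean of top & bottom edges for clean columns
pts=[]
for X in list(range(90,190,4))+list(range(300,375,4)):
    r=np.where(m[:,X]>0)[0]
    if len(r)>5: pts.append((X,r.min(),r.max()))
pts=np.array(pts)
for nm,sel in(('topedge',pts[:,1]),):
    vx,vy,x0,y0=cv2.fitLine(np.c_[pts[:,0],sel].astype(np.float32),cv2.DIST_HUBER,0,.01,.01).ravel()
    L=[(X,y0+vy/vx*(X-x0)) for X in(85,375)]
    print(nm,L,np.round(tray(ray(s,(np.array(L)+.5)/K-.5+[x,y],.083)),4).tolist())
print(pts[::5].tolist())
# expected for 0 deg
a=[(proj(s,np.r_[world(-.1424,q),.083])[0]-[x,y]+.5)*K-.5 for q in(-.1,.1)];print('expected slope',(a[1]-a[0])[1]/(a[1]-a[0])[0],'got',vy/vx)
```

```text
topedge [(85, np.float32(296.64697)), (375, np.float32(208.06935))] [[-0.1548, -0.0846], [-0.1547, 0.1082]]
[[90, 295, 335], [110, 289, 326], [130, 283, 320], [150, 277, 314], [170, 270, 307], [300, 231, 266], [320, 225, 261], [340, 219, 265], [360, 213, 249]]
expected slope -0.30778490328181257 got -0.30544
```

View pics/mk.png

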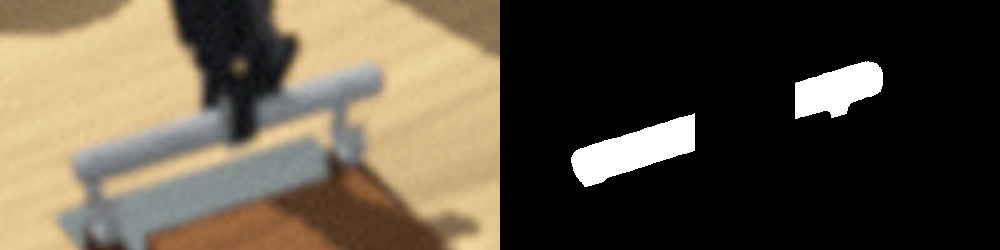

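Measured slopes show the bar parallel to the tray's y axis within 0.3°. In x I trust the touch on the pack, so I shift −1.5 mm. Then I lower with a firmer grip.

Request:
jog_arm --dr '[[0,0,0],[0,0,0],[0,0,0],[0,0,0],[0,0,0],[0,0,0],[0,0,0],[0,0,0],[0,0,0],[0,0,0]]' --slide '[[-0.0015,0,0.006],[0,0,0.006],[0,0,0.005],[0,0,0.004],[0,0,0.003],[0,0,0.002],[0,0,0.002],[0,0,0.001],[0,0,0],[0,0,0]]' --gripper '[-1,-1,-1,-1,-1,-1,-1,-1,-1,-1]' --force 90

```text
time_s: 32.55
position: [0.4873, -0.0158, 0.0171]
tool_rot: [[0.989, -0.148, -0.0], [-0.148, -0.989, 0.0], [-0.0, -0.0, -1.0]]
ft_force: [0.0, -0.1, -3.9]
grip_width: 0.0172
```

Run:
```python
from h import *
from rig import viewer,observe
s=observe();print(s['position'],tray(s['position']),s['ft_force'],s['wrist_torque'])
d=viewer.get_image('scene');np.savez('scene15.npz',**d);cv2.imwrite('pics/e1.png',cv2.resize(d['pixels'][160:230,225:325],None,fx=7,fy=7,interpolation=cv2.INTER_CUBIC))
```

```text
[ 0.48728069 -0.01581691  0.01712457] [[-0.1441202   0.00053807]] [ 0.04143676 -0.07959829 -3.922133  ] [-0.08045073 -0.10887675 -0.02705285]
```

View pics/e1.png

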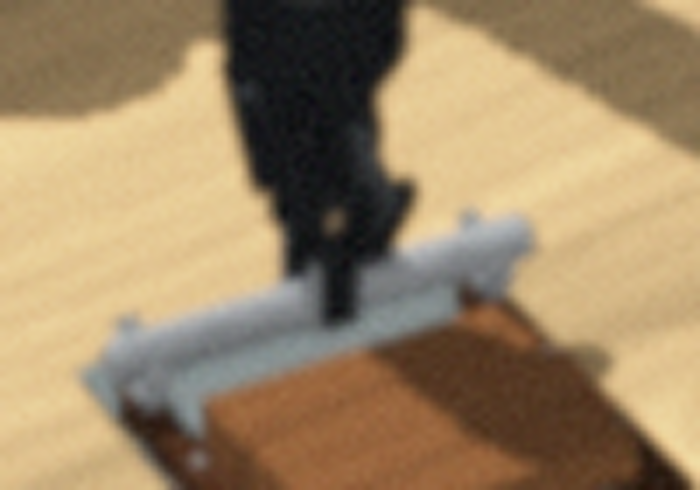

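The bar sits in the flares, with the front jaw tips visible behind it at (125,325) and (468,215). I'll press on slowly.

Request:
jog_arm --dr '[[0,0,0],[0,0,0],[0,0,0],[0,0,0],[0,0,0],[0,0,0],[0,0,0],[0,0,0],[0,0,0],[0,0,0]]' --slide '[[0,0,0.001],[0,0,0.001],[0,0,0.001],[0,0,0.001],[0,0,0.001],[0,0,0.001],[0,0,0],[0,0,0],[0,0,0],[0,0,0]]' --gripper '[-1,-1,-1,-1,-1,-1,-1,-1,-1,-1]'

```text
time_s: 33.6
position: [0.4874, -0.0158, 0.0113]
tool_rot: [[0.989, -0.148, -0.0], [-0.148, -0.989, -0.0], [-0.0, 0.0, -1.0]]
ft_force: [1.3, -0.3, -4.9]
grip_width: 0.017
```

Request:
jog_arm --dr '[[0,0,0],[0,0,0],[0,0,0],[0,0,0],[0,0,0],[0,0,0],[0,0,0],[0,0,0],[0,0,0],[0,0,0]]' --slide '[[0,0,0.001],[0,0,0.001],[0,0,0.001],[0,0,0.001],[0,0,0.001],[0,0,0],[0,0,0],[0,0,0],[0,0,0],[0,0,0]]' --gripper '[-1,-1,-1,-1,-1,-1,-1,-1,-1,-1]'

```text
time_s: 34.6
position: [0.4874, -0.0158, 0.0091]
tool_rot: [[0.989, -0.148, 0.002], [-0.148, -0.989, -0.001], [0.002, 0.001, -1.0]]
ft_force: [-9.9, 2.1, 34.3]
grip_width: 0.0172
```

Run:
```python
from h import *
from rig import viewer,observe
s=observe();print(s['position'],tray(s['position']),s['ft_force'],s['wrist_torque'])
o=[]
d=viewer.get_image('scene');np.savez('scene16.npz',**d);cv2.imwrite('pics/e2.png',cv2.resize(d['pixels'][160:230,225:325],None,fx=7,fy=7,interpolation=cv2.INTER_CUBIC))
```

```text
[ 0.48738326 -0.01581136  0.0091244 ] [[-0.14401961  0.0005589 ]] [-9.92841026  2.14342379 34.34982695] [0.27452244 1.87072571 0.03164509]
```

View pics/e2.png

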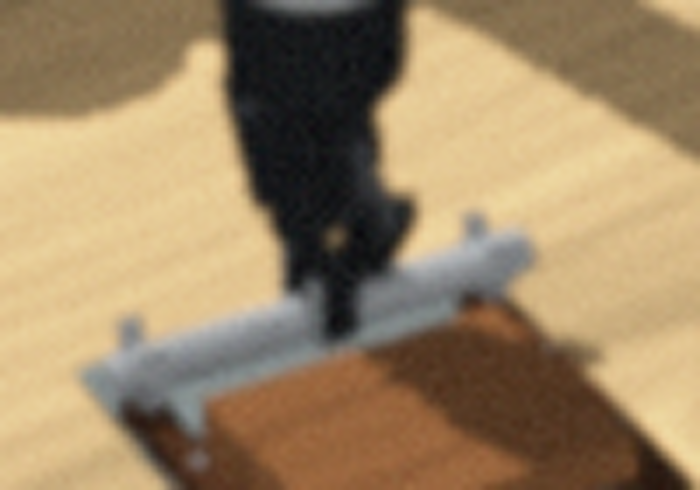

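The tool stopped at z = 9.1 mm. The predicted seated value was 9.4 mm, and it now pushes with about 38 N, so the bar is on the clips' feet. I'll relieve the pressure, open slightly and retract.

Request:
jog_arm --dr '[[0,0,0],[0,0,0],[0,0,0],[0,0,0],[0,0,0],[0,0,0],[0,0,0],[0,0,0],[0,0,0],[0,0,0]]' --slide '[[0,0,-0.001],[0,0,-0.001],[0,0,0],[0,0,0],[0,0,0],[0,0,0],[0,0,-0.005],[0,0,-0.015],[0,0,-0.03],[0,0,-0.04]]' --gripper '[-1,-1,-0.4,-0.4,-0.4,-0.4,-0.4,-0.4,-0.4,-0.4]'

```text
time_s: 35.65
position: [0.4866, -0.0156, 0.0986]
tool_rot: [[0.989, -0.149, -0.003], [-0.149, -0.989, 0.001], [-0.003, -0.0, -1.0]]
ft_force: [1.4, -0.3, 0.8]
grip_width: 0.0258
```

Request:
jog_arm --dr '[[0,0,0],[0,0,0],[0,0,0],[0,0,0],[0,0,0],[0,0,0],[0,0,0],[0,0,0],[0,0,0],[0,0,0]]' --slide '[[0,0,-0.04],[0,-0.03,-0.02],[0,-0.04,0],[0,-0.04,0],[0,-0.04,0],[0,-0.04,0],[0,-0.04,0],[0,-0.02,0],[0,0,0],[0,0,0]]' --gripper '[-0.4,-0.4,-0.4,-0.4,-0.4,-0.4,-0.4,-0.4,-0.4,-0.4]'

```text
time_s: 36.65
position: [0.5243, 0.2312, 0.1583]
tool_rot: [[0.989, -0.148, -0.0], [-0.148, -0.989, -0.0], [-0.0, 0.0, -1.0]]
ft_force: [0.1, 0.8, -0.1]
grip_width: 0.0255
```

Run:
```python
from h import *
from rig import viewer,observe
s=observe();print(s['position'],s['ft_force'])
for n,(x,y,w,h) in dict(scene=(225,160,100,85),top=(220,145,95,95)).items():
    d=viewer.get_image(n);np.savez(f'{n}17.npz',**d);cv2.imwrite(f'pics/f_{n}.png',cv2.resize(d['pixels'][y:y+h,x:x+w],None,fx=6,fy=6,interpolation=cv2.INTER_CUBIC))
t=load('top17')
hs=cv2.cvtColor(t['pixels'],cv2.COLOR_BGR2HSV)
```

```text
[0.52427168 0.2312368  0.15829723] [ 0.06711104  0.75282164 -0.07224096]
```

View pics/f_scene.png

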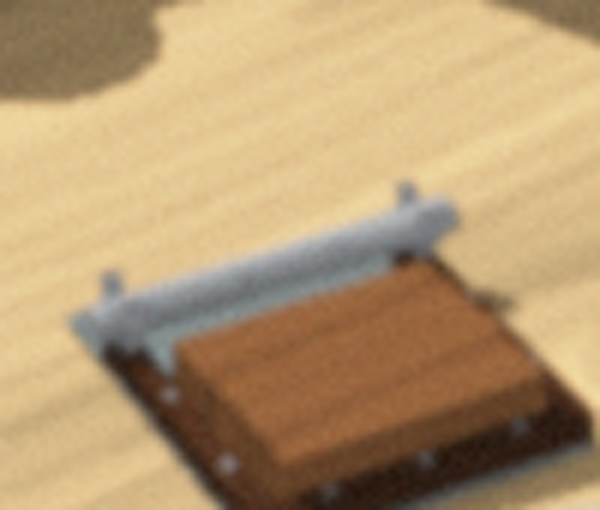

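View pics/f_top.png

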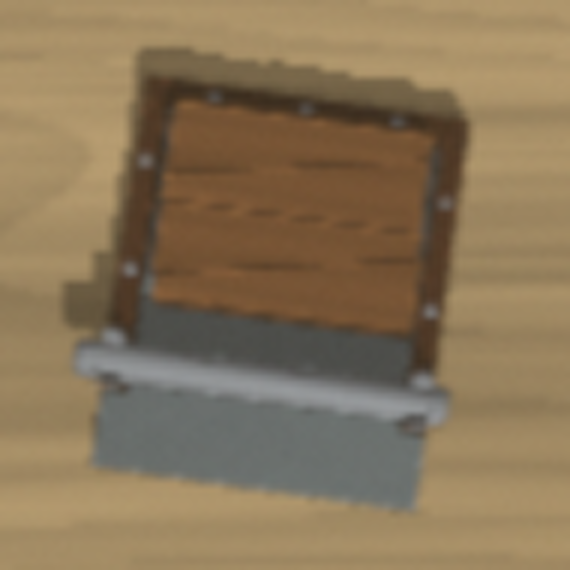

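Run:
```python
from h import *
s=load('scene17');t=load('top17')
ct=lambda p:(np.array(p)+.5)/6-.5+[220,145]
for z in(.038,):
    P=ray(t,ct([(76,359),(448,407)]),z);print('drift ends (L,R) tray',np.round(tray(P),4).tolist(),'mid',tray(P.mean(0)))
# axis via scene line: upper/lower silhouette at several columns -> centre, with x=-.144 plane: solve z
x,y,K=225,160,6
c=cv2.resize(s['pixels'][y:y+85,x:x+100],None,fx=K,fy=K,interpolation=cv2.INTER_CUBIC);hs=cv2.cvtColor(c,cv2.COLOR_BGR2HSV)
m=cv2.inRange(hs,(0,0,60),(179,60,255))
for X in(150,200,250,300,350,390):
    r=np.where(m[:,X]>0)[0];edge=r.min()
    for tx in(-.144,):
        best=[]
        for z in(.048,.056):
            # silhouette top edge ~ rear-upper (front side far) edge: x=-.144-.004, z top
            yy=np.linspace(-.1,.1,401);pp=np.array([(proj(s,np.r_[world(tx-.004,q),z])[0]-[x,y]+.5)*K-.5 for q in yy])
            best.append(round(float(np.interp(X,pp[:,0],pp[:,1])),1))
        print(X,'edge row',edge,'pred z.048/.056',best)
# bystanders before/after
a=load('top0')['pixels'];b=t['pixels']
```

```text
drift ends (L,R) tray [[-0.1448, 0.101], [-0.1433, -0.0981]] mid [[-0.14406199  0.00144141]]
150 edge row 284 pred z.048/.056 [290.8, 277.1]
200 edge row 267 pred z.048/.056 [275.0, 261.4]
250 edge row 252 pred z.048/.056 [259.3, 245.8]
300 edge row 236 pred z.048/.056 [243.6, 230.1]
350 edge row 222 pred z.048/.056 [227.8, 214.5]
390 edge row 207 pred z.048/.056 [215.2, 202.0]
```

The drift's middle measures tray x −144.1 mm, y +1.4 mm, 0.4° off parallel. The jaw tips show above it as expected for a seated bar. I'll do a quick bystander check, then hand in.

Run:
```python
from h import *
from rig import env
s0,s1=load('scene0'),load('scene17');a,b=load('top0')['pixels'],load('top17')['pixels']
for n,(x,y,w,h) in dict(packer=(322,150,44,46),tape=(215,98,40,44),tub=(258,95,36,40),jar=(303,105,28,34),spanner=(392,190,36,65)).items():
    T=a[y+4:y+h-4,x+4:x+w-4];r=cv2.matchTemplate(b[y-8:y+h+8,x-8:x+w+8],T,cv2.TM_CCOEFF_NORMED);_,v,_,l=cv2.minMaxLoc(r);print(n,round(v,2),'shift px',l[0]-12,l[1]-12)
env.close_job()
```

```text
packer 0.8 shift px 0 0
tape 0.93 shift px 0 0
tub 0.93 shift px 0 0
jar 1.0 shift px 0 0
spanner 0.64 shift px 0 0
the job is handed in; nothing more can be done
```

The wedge set is packed and the drift is in both clips, handed in at about 37 s of the 72 s allowed; the hand-in gives no verdict.

- **Wedges:** I set the two loose wedges down with gaps, heads left then right, and pushed all four up with the open fingers. The pusher stopped where a 108 mm block should sit, at 19 N. Afterwards the pack's front face measured 107–110 mm from the back rail, square and centred.
- **Drift:** I pressed it down until it sat on the clips' feet, with about 38 N of push at the end. Its middle measured 144.1 mm in front of the rail (target 144), 1.4 mm off along the bar and 0.4° off parallel.
- **Bystanders:** All five matched their start position in the top view with no shift. The spanner's match was weak (0.64) and the packer's moderate (0.80). Lighting and shadow changes are the likely cause, and the arm worked clear of both.

What disagreed:
- **Fingertip height:** The fingertips sat about 28 mm higher than the reported pose implied, so the first grasp closed on nothing. I worked from corrected heights after that.
- **Grip width on the drift:** It read about 17.5 mm instead of 20, even after one regrip, but the drift did not slip.
- **Drift height:** The scene camera read the drift, and the clips too, about 4 mm high. I took the seated height from the tool's stop at 9.1 mm (9.4 mm predicted) and from the jaw tips showing above the bar.

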